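# Retighten a dispenser turntable and find its rim's high spot

### The job

The dispenser's bottle turntable has worked loose and wobbles. First flip its isolator lever to off (towards the operator's side), then stand all the bottles from the disc upright in the steel tray, and retighten the disc's four thumbscrews clockwise in star order, each followed by the one opposite: one round of about a sixth of a turn each, then a second round fully home. Last, lead the disc slowly round by its hand knob against the dial gauge, find the rim's high spot, and leave it standing at the gauge's plunger, isolator still off, so that I can mark it; leave everything else on the bench alone.

Things in the scene. Friction and masses are not known exactly. Their poses are not given: they have to be found in the camera images.
- unit: Dispenser turntable unit, fixed on the bench: white housing, deck 75 mm high. Origin on the bench under the disc's axis, x away from the operator, z up; housing x -150..260, y -150..240 mm. Isolator at +y. Dispenser tower at x 105..250, y 147..223 mm, up to 210 mm above the bench (z). Clamp plate on the disc: 112 mm across, 4 mm thick, centred. All else but bottles stays under z 170 mm.
- disc (a joint): Angle of the steel disc (252 mm across, flat top 102 mm above the bench, vertical axis through the unit's origin), rad, growing counter-clockwise from above. Turns endlessly either way and stays where left (about 2.5 N at the hand knob). Its zero tells nothing of the high spot, which differs from start to start.
- knob_top (a point): Centre of the top of the disc's black hand knob: upright, round, 18 mm in diameter, 3 to 29 mm above the disc's top, 90 mm from the disc's axis. It spins freely on its pin, so the disc can be led round by it without turning the hand.
- needle (a joint): Dial gauge needle, rad, clockwise from above, 0 to 2 pi. The gauge (84 mm round, face up, z 80 to 103 mm, at the unit's +x, 165 to 249 mm from the disc's axis) has its plunger on the disc's rim, which is out of true: as the rim pushes it in, the reading grows. Per turn of the disc it rises and falls once, smoothly as a cosine, over 5.6 rad; the greatest reading marks the high spot.
- isolator (a joint): Isolator lever, rad: +0.6 is on (leaning to the unit's +x), -0.6 is off (leaning to the unit's -x, the operator's side). Stops at both ends; once past the middle it falls to its stop by its own weight (about 0.3 N at the tip).
- isolator_tip (a point): Top end of the isolator lever's black grip (16 mm round, 22 mm long), 56 mm from the pivot, which lies at x -60, y +195, z 112 mm of the unit. The lever swings in the unit's x-z plane. Under it a block 66 (x) x 46 mm, its top 105 mm above the bench.
- tray: Steel tray, fixed on the bench, 300 x 130 mm (its x and y), 30 mm high, walls and floor 5 mm. Origin at the centre of its underside.
- screw0 (a joint): Thumbscrew 0, rad: grows as it is turned clockwise from above (tightened); starts slack at 0 to 0.25 and comes up against a firm stop at 2.4 (home). Turns with about 0.05 N m and stays where left. The screws are numbered in order round the circle, so 0 faces 2 across the axis, and 1 faces 3.
- screw0_head (a point): Centre of the top of thumbscrew 0's knurled round head, 20 mm in diameter, from 2 to 21 mm above the clamp plate (its top is 127 mm above the bench), 40 mm from the disc's axis; a white line across the top shows its turn. Rides round with the disc.
- screw1 (a joint): Thumbscrew 1, rad: grows as it is turned clockwise from above (tightened); starts slack at 0 to 0.25 and comes up against a firm stop at 2.4 (home). Turns with about 0.05 N m and stays where left. The screws are numbered in order round the circle, so 0 faces 2 across the axis, and 1 faces 3.
- screw1_head (a point): Centre of the top of thumbscrew 1's knurled round head, 20 mm in diameter, from 2 to 21 mm above the clamp plate (its top is 127 mm above the bench), 40 mm from the disc's axis; a white line across the top shows its turn. Rides round with the disc.
- screw2 (a joint): Thumbscrew 2, rad: grows as it is turned clockwise from above (tightened); starts slack at 0 to 0.25 and comes up against a firm stop at 2.4 (home). Turns with about 0.05 N m and stays where left. The screws are numbered in order round the circle, so 0 faces 2 across the axis, and 1 faces 3.
- screw2_head (a point): Centre of the top of thumbscrew 2's knurled round head, 20 mm in diameter, from 2 to 21 mm above the clamp plate (its top is 127 mm above the bench), 40 mm from the disc's axis; a white line across the top shows its turn. Rides round with the disc.
- screw3 (a joint): Thumbscrew 3, rad: grows as it is turned clockwise from above (tightened); starts slack at 0 to 0.25 and comes up against a firm stop at 2.4 (home). Turns with about 0.05 N m and stays where left. The screws are numbered in order round the circle, so 0 faces 2 across the axis, and 1 faces 3.
- screw3_head (a point): Centre of the top of thumbscrew 3's knurled round head, 20 mm in diameter, from 2 to 21 mm above the clamp plate (its top is 127 mm above the bench), 40 mm from the disc's axis; a white line across the top shows its turn. Rides round with the disc.
- bottle0: White plastic bottle with a white cap, 40 mm in diameter (up to 40 mm of height), 63 mm tall, 50 g, standing on the disc; origin at the centre of its underside, z up. It may be absent (None): two to four are there.
- bottle1: White plastic bottle with a white cap, 40 mm in diameter (up to 40 mm of height), 63 mm tall, 50 g, standing on the disc; origin at the centre of its underside, z up. It may be absent (None): two to four are there.
- bottle2: White plastic bottle with a white cap, 40 mm in diameter (up to 40 mm of height), 63 mm tall, 50 g, standing on the disc; origin at the centre of its underside, z up. It may be absent (None): two to four are there.
- bottle3: White plastic bottle with a white cap, 40 mm in diameter (up to 40 mm of height), 63 mm tall, 50 g, standing on the disc; origin at the centre of its underside, z up. It may be absent (None): two to four are there.
- wash_bottle: Bystander, to be left alone: capped wash bottle, 64 mm round, 130 mm tall, to the right of the tray.
- loose_cap: Bystander, to be left alone: white bottle cap, 38 mm round, 13 mm high, lying on the unit's deck at its front right corner.
- pipette: Bystander, to be left alone: pipette lying in front of the unit's left side, 26 mm high, 265 mm long.
- tip_box: Bystander, to be left alone: pipette tip box, 85 x 125 mm, 68 mm high, to the left of the unit.
Not all that is in view belongs to the job. Leave any purple look-alike of the bottle3 alone.

How it is judged:
By the outcome, as a careful person would: the job done as asked, in the order asked, and still so for the second after the job is handed in, with the robot touching nothing.
Of bottle0, bottle1, bottle2, bottle3 only 2 to 4 are there at a start; the rules pass over those that are not, and their reading is None.
At some moment in a run one of bottle0, bottle1, bottle2, bottle3 may be knocked a few centimetres aside while the robot is not near it.
It also fails if it takes over 210 s, if anything falls off the work surface, if the arm or the gripper's body presses on something with over 40 N, if the wrist force passes 120 N, or if a joint passes its speed limit or range.

### The arm

A 6-joint arm with a two-finger parallel gripper is mounted at the origin on the work surface. World frame = base frame: x ahead of the robot, y to its left, z up, the work surface at z = 0. Lengths are in m, angles in rad, forces in N, time in s.
With the tool pointing down it reaches from about 0.3 to 0.75 m from the base axis. Payload 8.5 kg.
Tool frame: the origin (TCP) lies midway between the tips of the shut fingers; the grasp point (between the pads) lies 19 mm behind it; z points along the fingers, y is the line along which they close (so a half turn about z gives the same grasp; the last joint's range is limited). The gripper opens to 88 mm and grips with 3 to 60 N. Pads are 18 mm wide; open, the fingers measure 123 mm over their backs; the gripper's body (75 mm by 187 mm) begins 45 mm behind the grasp point.
Start: joints at [-0.215, 0.381, 1.297, -0, 1.464, -0.215], TCP at [0.55, 0, 0.21] pointing down, gripper open.
Joint ranges: [-3.11, 3.11], [-0.89, 2.33], [0.22, 2.48], [-1.42, 4.56], [0.17, 2.85], [-2.88, 2.88]. Speed limits (rad/s): [2.39, 2.39, 3.14, 3.14, 3.14, 3.14].

### API

Orientations are given as a 3x3 rotation matrix whose columns are the frame's x, y, z axes.
In Python, from bench import * gives the robot as it stands.
- The arm moves only by the shell command python3 -m handwheel 'ROWS'. ROWS is JSON, a list of rows, each a list of 5 numbers: the shift along the world's x, y, z in units of 0.25 m (1.0 is 0.25 m), then the turn about the world's z in units of 5 degrees (1.0 is 5 degrees), then the closure, from 0 (fully open) to 1 (shut). A call has 1 to 20 rows; each row shifts and turns the commanded pose from where the row before left it; what a row does not reach is not made up. A row lasts 1/12 s, in which the tool goes at most 41.7 mm and 7.16 degrees, less where a joint would pass 70% of its speed; a pose out of reach is approached as far as the arm can. A call with a number of a shift or a turn outside -1 to 1 is refused whole. A call with a gripper value outside its range is refused whole. The fingers move at their own pace and stop on an object; the grip force is fixed at half the most. Time passes only in rows, so rows that do not move let the fingers close. It gives the time, the measured TCP pose, the force, the opening and the grip force at its end, in the units of the state.
- state(): the state, without advancing time (a new reading comes with each control period).
- snapshot(name): name is "scene" or "side" or "wrist"; returns (picture, depth): 384x512x3 uint8, red, green, blue; 384x512 float32, m along the optical axis (not along the pixel's ray), 0 where there is no reading.
- get_calibration(name): a dict with "fx", "fy", "cx", "cy" (pixels), "T" (4x4, takes a point from camera to world coordinates). Camera axes: x right, y down, z forward; pixel columns grow to the right and rows downward; lengths in m; the calibration is good to about 2 mm. A picture is of the moment at which its call begins: read the wrist's pose just before it. get_calibration takes no time and is no camera call; for the wrist camera it gives the pose at the moment of the call.
- hand_in(): hands the job in; it is judged then, once.
The state is a dict: "clock": time; "q": joint angles; "qvel": joint speeds; "effort": joint torques, N m; "position": TCP position; "orientation": TCP orientation; "contact_force": force on the tool from outside, world axes, zero at the start; "ft_torque": the same for the moment, N m; "gripper_width": finger opening in m; "grasp_force": force on a finger pad.
Only numpy, scipy, OpenCV 4.12 (cv2) and the standard library are available. Lean on these libraries where they do the work, as an engineer would, in place of code of your own. Each camera call takes 0.05 s, during which the arm holds its last target. There are 200 camera calls.

## Working session

There is one attempt and no reset: what is moved stays moved. The work goes in short steps, Python scripts to look and compute and a shell command to move; the robot and the scene stay as the last step left them, time stands still between calls to the robot, and variables do not carry over. Pictures are saved under pics/ and viewed, at most 14 in all, crops included, and the job is handed in when it is done.

```bash
ls; mkdir -p pics; cat > h.py <<'E'
from bench import *
import numpy as np, cv2
def snap(n,f=None):
    c=get_calibration(n); p,d=snapshot(n)
    if f: cv2.imwrite('pics/'+f,p[:,:,::-1])
    return p,d,c
def pt(d,c,u,v,z=None):
    """pixel -> world; with z: intersect ray with plane"""
    T=np.array(c['T']); r=np.array([(u-c['cx'])/c['fx'],(v-c['cy'])/c['fy'],1.])
    if z is None:
        return T[:3,:3]@(r*d[int(round(v)),int(round(u))])+T[:3,3]
    w=T[:3,:3]@r; return T[:3,3]+w*(z-T[2,3])/w[2]
def cloud(d,c):
    T=np.array(c['T']); v,u=np.mgrid[:d.shape[0],:d.shape[1]]
    P=np.stack([(u-c['cx'])/c['fx']*d,(v-c['cy'])/c['fy']*d,d],-1)
    return P@T[:3,:3].T+T[:3,3]
E
python3 - <<'E'
from h import *
s=state(); print({k:np.round(v,3).tolist() for k,v in s.items()})
for n in ('scene','side','wrist'):
    p,d,c=snap(n,n+'0.png'); np.savez(n+'0.npz',p=p,d=d,T=c['T']); print(n,np.round(c['T'],3).tolist(),c['fx'])
E
```

```text
pics
{'clock': 0.0, 'q': [-0.215, 0.381, 1.298, 0.0, 1.464, -0.215], 'qvel': [-0.002, 0.0, -0.0, -0.001, -0.002, 0.002], 'effort': [-0.001, -43.794, -22.455, 0.071, 0.035, -0.0], 'position': [0.55, 0.0, 0.209], 'orientation': [[-0.0, 1.0, -0.001], [1.0, 0.0, 0.0], [0.0, -0.001, -1.0]], 'contact_force': [0.167, -0.24, 1.192], 'ft_torque': [0.026, -0.031, -0.059], 'grasp_force': 0.0, 'gripper_width': 0.088}
scene [[-0.829, 0.347, -0.438, 1.001], [0.559, 0.483, -0.674, 0.764], [-0.022, -0.804, -0.595, 0.784], [0.0, 0.0, 0.0, 1.0]] 357.2773235075892
side [[-0.998, -0.043, 0.051, 0.473], [-0.066, 0.733, -0.677, 0.92], [-0.008, -0.679, -0.734, 1.125], [0.0, 0.0, 0.0, 1.0]] 480.5775970273915
wrist [[1.0, 0.0, -0.002, 0.55], [-0.0, -0.95, -0.312, 0.081], [-0.002, 0.312, -0.95, 0.384], [0.0, 0.0, 0.0, 1.0]] 334.5165236903288
```

View pics/scene0.png

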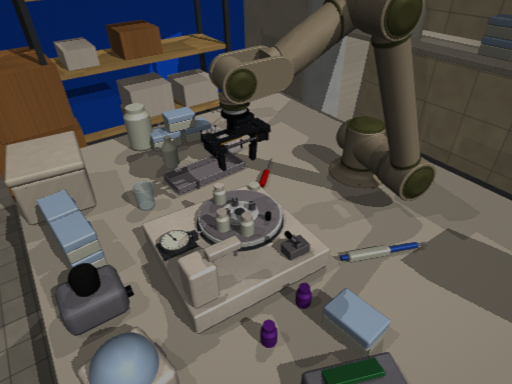

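View pics/side0.png

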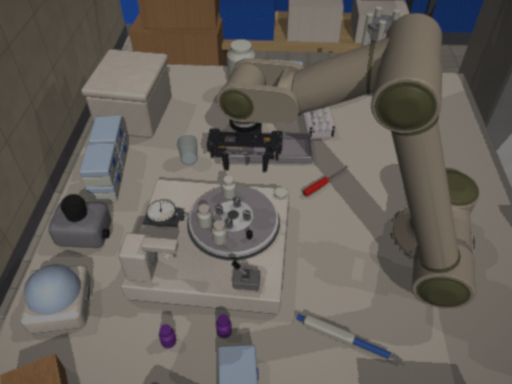

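```bash
python3 - <<'E'
from h import *
a=np.load('side0.npz');b=np.load('scene0.npz')
i1=cv2.resize(a['p'][130:310,110:310],None,fx=4,fy=3.3,interpolation=cv2.INTER_CUBIC)[:,:,::-1]
cv2.imwrite('pics/s_crop.png',cv2.resize(a['p'][160:310,115:305],None,fx=4,fy=4,interpolation=cv2.INTER_CUBIC)[:,:,::-1])
# top-down map
cs=get_calibration('side'); cc=get_calibration('scene')
S=3 # mm per px... 
M=np.zeros((600,800,3),np.uint8);H=np.full((600,800),-1.)
for z,c in ((b,cc),(a,cs)):
    P=cloud(z['d'],c); ok=z['d']>0
    X=P[ok]; C=z['p'][ok]
    # x up rows (x 0.15..0.85), y left
    s=0.00115
    r=((0.85-X[:,0])/s).astype(int); q=((0.46-X[:,1])/s).astype(int)
    k=(r>=1)&(r<599)&(q>=1)&(q<799)&(X[:,2]<0.2)
    o=np.argsort(X[k,2])
    for dr in (0,1):
      for dq in (0,1):
        for rr,qq,zz,col in zip(r[k][o]+dr,q[k][o]+dq,X[k,2][o],C[k][o]):
            if zz>=H[rr,qq]-.004: H[rr,qq]=zz; M[rr,qq]=col
for i in range(0,700,100):
    cv2.putText(M,'x%.2f'%(0.85-i*s),(0,i+10),0,.4,(255,0,0),1); cv2.putText(M,'y%.2f'%(0.46-i*s),(i,595),0,.4,(255,0,0),1)
cv2.imwrite('pics/top.png',M[:,:,::-1])
E
```

```text
(no output)
```

View pics/top.png

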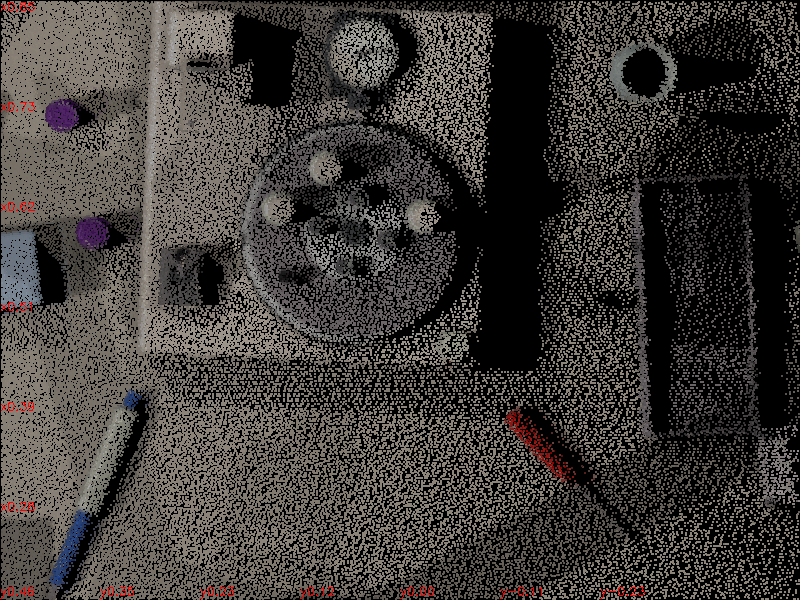

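View pics/s_crop.png

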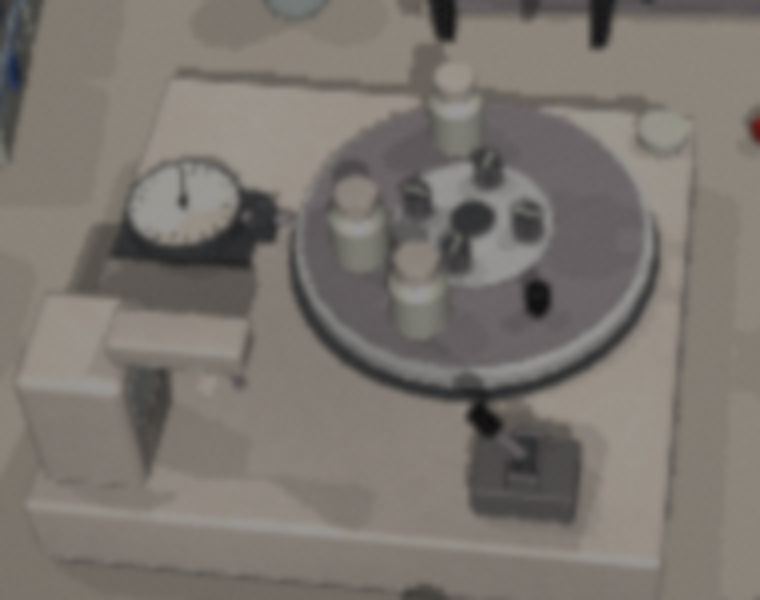

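```bash
python3 - <<'E'
from h import *
from scipy.optimize import least_squares
from scipy.ndimage import label
Ps=[];Cs=[]
for n in ('side','scene'):
    z=np.load(n+'0.npz'); P=cloud(z['d'],get_calibration(n)); ok=z['d']>0
    Ps.append(P[ok]);Cs.append(z['p'][ok])
    X=P[ok]
    k=(abs(X[:,2]-.102)<.003)&(np.hypot(X[:,0]-.585,X[:,1]-.045)<.15)
    D=X[k]; 
    # boundary by angle: farthest point per angular bin
    c0=np.array([.585,.045])
    for it in range(3):
        a=np.arctan2(D[:,1]-c0[1],D[:,0]-c0[0]); r=np.hypot(D[:,1]-c0[1],D[:,0]-c0[0])
        e=[]
        for b in range(72):
            m=(np.floor((a+np.pi)/(2*np.pi)*72)==b)&(r<.14)
            if m.any(): e.append(D[m][np.argmax(r[m])][:2])
        e=np.array(e)
        f=least_squares(lambda p:np.hypot(e[:,0]-p[0],e[:,1]-p[1])-.126,c0,loss='soft_l1',f_scale=.002); c0=f.x
    print(n,'disc',c0,np.median(D[:,2]), 'resid',np.median(abs(f.fun)))
    # high things near
    k=(X[:,2]>.155)&(X[:,2]<.172)&(np.hypot(X[:,0]-.585,X[:,1]-.045)<.15)
    B=X[k]; 
    img=np.zeros((300,300),np.uint8); ii=((B[:,0]-.435)*1000).astype(int);jj=((B[:,1]+.105)*1000).astype(int)
    img[ii.clip(0,299),jj.clip(0,299)]=1; img=cv2.dilate(img,np.ones((7,7)))
    L,nn=label(img); l=L[ii.clip(0,299),jj.clip(0,299)]
    for t in range(1,nn+1):
        q=B[l==t]
        if len(q)>5: print(' cap',np.round(((q.min(0)+q.max(0))/2),4),np.round(np.ptp(q,axis=0),3),len(q))
    # deck edges
    k=(abs(X[:,2]-.075)<.003)&(X[:,0]>.4)&(X[:,0]<.9)&(X[:,1]>-.15)&(X[:,1]<.35)
    q=X[k]
    for y in (-.05,0,.05,.1,.15,.2,.25):
        m=abs(q[:,1]-y)<.01
        if m.any(): print(' edge minx',y,q[m,0].min().round(4),end=' ')
    for x in (.5,.6,.7,.8):
        m=abs(q[:,0]-x)<.01; print(' y',x,q[m,1].min().round(4),q[m,1].max().round(4),end=' ')
    print()
    # tray rim
    k=(abs(X[:,2]-.030)<.004)&(X[:,1]<-.2)&(X[:,1]>-.46)&(X[:,0]>.3)&(X[:,0]<.7)
    q=X[k]; print(' tray',len(q),cv2.minAreaRect(q[:,:2].astype(np.float32)))
    k=(abs(X[:,2]-.006)<.005)&(X[:,1]<-.28)&(X[:,1]>-.4)&(X[:,0]>.36)&(X[:,0]<.64)
    print(' floor z',np.median(X[k,2]))
# side pixel points (crop/4 + offset 115,160)
z=np.load('side0.npz');c=get_calibration('side')
for nm,u,v,h in (('s_a',414,190,.127),('s_b',487,160,.127),('s_c',529,210,.127),('s_d',457,242,.127),('knob',537,288,.131),('tip',480,415,.158),('hub',474,215,.106)):
    U,V=115+u/4,160+v/4; print(nm,np.round(pt(z['d'],c,U,V,h),4),np.round(pt(z['d'],c,U,V),4))
E
```

```text
side disc [0.58293838 0.05890955] 0.1015110941241123 resid 0.004307444993575403
 cap [ 0.6027 -0.0279  0.163 ] [0.028 0.03  0.016] 77
 cap [0.612  0.138  0.1619] [0.027 0.03  0.013] 98
 cap [0.6583 0.0843 0.1618] [0.028 0.029 0.013] 89
 edge minx -0.05 0.4319  edge minx 0 0.4343  edge minx 0.05 0.4363  edge minx 0.1 0.4382  edge minx 0.15 0.4401  edge minx 0.2 0.4416  edge minx 0.25 0.4432  y 0.5 -0.0888 0.3001  y 0.6 0.1723 0.2946  y 0.7 -0.0961 0.2886  y 0.8 -0.1015 0.2852 
 tray 151 ((0.4661121666431427, -0.33574530482292175), (0.34744808077812195, 0.15375211834907532), 9.459775924682617)
 floor z 0.0038784446887107915
scene disc [0.580435   0.05520381] 0.10289044743721204 resid 0.0040198806211422175
 cap [ 0.6003 -0.0299  0.1621] [0.027 0.03  0.013] 65
 cap [0.6087 0.1358 0.1619] [0.028 0.03  0.013] 88
 cap [0.6551 0.0813 0.1615] [0.029 0.028 0.013] 81
 edge minx -0.05 0.4288  edge minx 0 0.43  edge minx 0.05 0.4315  edge minx 0.1 0.4336  edge minx 0.15 0.4365  edge minx 0.2 0.4402  edge minx 0.25 0.441  y 0.5 -0.0915 0.2967  y 0.6 -0.0978 0.2918  y 0.7 -0.0994 0.288  y 0.8 -0.1086 0.2824 
 tray 268 ((0.497097373008728, -0.36690419912338257), (0.3026706874370575, 0.19088749587535858), 1.5387533903121948)
 floor z 0.006435097948737867
s_a [0.6228 0.0478 0.127 ] [0.6226 0.0489 0.1283]
s_b [0.5746 0.0168 0.127 ] [0.5747 0.016  0.1261]
s_c [0.542  0.0613 0.127 ] [0.5422 0.0586 0.1239]
s_d [0.5886 0.0926 0.127 ] [0.5886 0.0927 0.127 ]
knob [0.5318 0.1321 0.131 ] [0.5316 0.1358 0.1357]
tip [0.5583 0.2535 0.158 ] [0.558  0.2558 0.1613]
hub [0.5815 0.0501 0.106 ] [0.5808 0.0558 0.1127]
```

```bash
python3 - <<'E'
from h import *
z=np.load('scene0.npz')
cv2.imwrite('pics/c_crop.png',cv2.resize(z['p'][165:305,140:330],None,fx=4,fy=4,interpolation=cv2.INTER_CUBIC)[:,:,::-1])
E
```

```text
(no output)
```

View pics/c_crop.png

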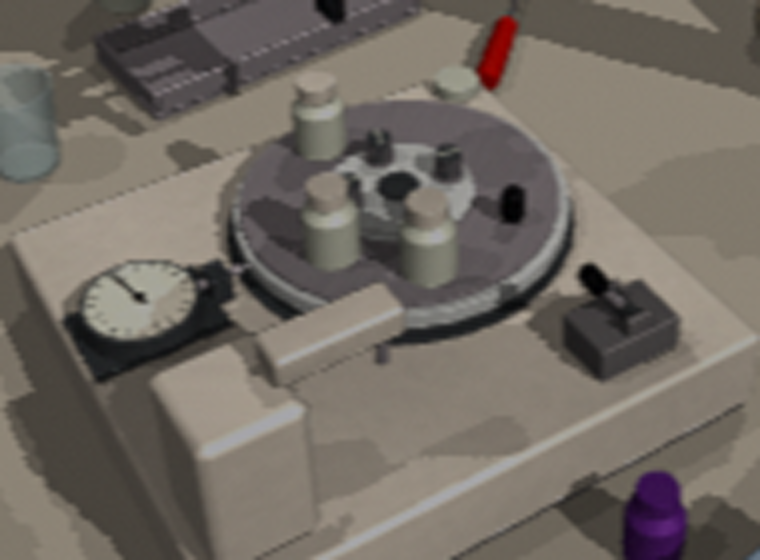

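```bash
python3 -m handwheel '[[0,0,0.06,1,1],[0,0,0.06,1,1],[0.014,0.063,0,1,1],[0.014,0.063,0,1,1],[0.014,0.063,0,1,1],[0.014,0.063,0,1,1],[0.014,0.063,0,1,1],[0.014,0.063,0,1,1],[0.014,0.063,0,1,1],[0.014,0.063,0,1,1],[0.014,0.063,0,1,1],[0.014,0.063,0,1,1],[0.014,0.063,0,1,1],[0.014,0.063,0,1,1],[0.014,0.063,0,1,1],[0.014,0.063,0,1,1],[0.014,0.063,0,1,1],[0.014,0.063,0,1,1]]'
python3 - <<'E'
from h import *
p,d,c=snap('wrist','w1.png'); P=cloud(d,c)
for n in ('side','scene'):
    z=np.load(n+'0.npz'); Q=cloud(z['d'],get_calibration(n))[z['d']>0]
    k=(Q[:,2]>.115)&(Q[:,2]<.175)&(abs(Q[:,0]-.55)<.05)&(abs(Q[:,1]-.25)<.04); q=Q[k]
    print(n,q.min(0),q.max(0),np.median(q,axis=0)); t=q[q[:,2]>.145]; print(t.min(0),t.max(0))
    k=(Q[:,2]>.178)&(Q[:,2]<.225)&(Q[:,0]>.6)&(Q[:,1]>.1)&(Q[:,1]<.4)&(Q[:,0]<.95); q=Q[k]; print('tower',q.min(0),q.max(0))
    
E
```

```text
clock: 1.65
position: [0.606, 0.2528, 0.2393]
orientation: [[-1.0, -0.004, -0.001], [-0.004, 1.0, -0.0], [0.001, -0.0, -1.0]]
contact_force: [-0.2, -0.1, 0.5]
gripper_width: 0.0001
grasp_force: 0.0
side [0.52300945 0.23333644 0.11500267] [0.56888904 0.27291634 0.16196115] [0.54157694 0.25294936 0.12787078]
[0.54655661 0.24410667 0.14585902] [0.56888904 0.26144343 0.16196115]
tower [0.69874888 0.1926544  0.1780129 ] [0.84111018 0.27039883 0.21385206]
scene [0.51927202 0.23022323 0.11504735] [0.56527411 0.27223925 0.16322566] [0.54168667 0.25318302 0.13335535]
[0.54434473 0.24232374 0.14657932] [0.56527411 0.25800939 0.16322566]
tower [0.69717979 0.18998393 0.17804803] [0.83932093 0.26668577 0.21125486]
```

```bash
python3 -m handwheel '[[0,0,-0.1,0,1],[0,0,-0.1,0,1],[0,0,-0.1,0,1],[0,0,-0.1,0,1],[0,0,-0.015,0,1],[0,0,0,0,1],[-0.03,0,0,0,1],[-0.03,0,0,0,1],[-0.03,0,0,0,1],[-0.03,0,0,0,1],[-0.03,0,0,0,1],[-0.03,0,0,0,1],[-0.03,0,0,0,1],[-0.03,0,0,0,1],[-0.03,0,0,0,1],[-0.03,0,0,0,1]]'; python3 -m handwheel '[[0,0,0,0,1],[0.03,0,0.08,0,1],[0,0,0.16,0,1],[0,0,0.16,0,1],[0,0,0.04,0,1]]'
python3 - <<'E'
from h import *
z=get_calibration('side')
p,d,c=snap('side')
Q=cloud(d,c)[d>0]
k=(Q[:,2]>.14)&(Q[:,2]<.175)&(abs(Q[:,0]-.53)<.06)&(abs(Q[:,1]-.25)<.04); q=Q[k]; print(q.min(0),q.max(0),np.median(q,axis=0))
cv2.imwrite('pics/s2.png',cv2.resize(p[160:310,115:305],None,fx=4,fy=4,interpolation=cv2.INTER_CUBIC)[:,:,::-1])
E
```

```text
clock: 3.03
position: [0.5302, 0.252, 0.1359]
orientation: [[-1.0, -0.0, 0.0], [-0.0, 1.0, -0.0], [-0.0, -0.0, -1.0]]
contact_force: [0.0, 0.4, 1.0]
gripper_width: 0.0005
grasp_force: 0.0
clock: 3.45
position: [0.5402, 0.2524, 0.2523]
orientation: [[-1.0, 0.0, 0.009], [0.0, 1.0, 0.002], [-0.009, 0.002, -1.0]]
contact_force: [0.1, 0.2, 0.5]
gripper_width: 0.0001
grasp_force: 0.0
[0.54666109 0.24457216 0.14137323] [0.56848246 0.25898923 0.16319439] [0.55608825 0.25440605 0.15373189]
```

View pics/s2.png

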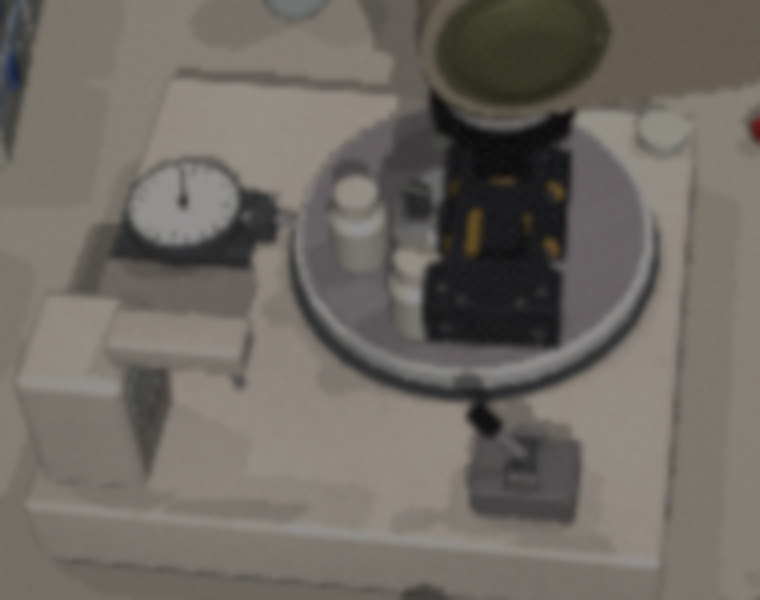

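```bash
python3 - <<'E'
from h import *
print(state()['position'])
for n in ('side','scene'):
    c=get_calibration(n); T=np.linalg.inv(np.array(c['T']))
    for X in (state()['position'],[.531,.2525,.136],[.563,.251,.158]):
        q=T[:3,:3]@np.array(X)+T[:3,3]; print(n,c['fx']*q[0]/q[2]+c['cx'],c['fy']*q[1]/q[2]+c['cy'])
p,d,c=snap('scene')
p2,d2,c2=snap('side')
a=cv2.resize(p[165:315,180:330],(400,400),interpolation=cv2.INTER_CUBIC); b=cv2.resize(p2[180:310,180:310],(400,400),interpolation=cv2.INTER_CUBIC)
cv2.imwrite('pics/lev.png',np.hstack([a,b])[:,:,::-1])
E
```

```text
[0.54012492 0.25238278 0.25157775]
side 241.77993871610116 240.1465531272777
side 246.35969297011422 269.1200776974033
side 233.16060494286776 262.7964332159661
scene 295.85485072244023 202.24658530987122
scene 296.27960127140483 235.83224070465752
scene 286.64078225534064 234.18425368274555
```

View pics/lev.png

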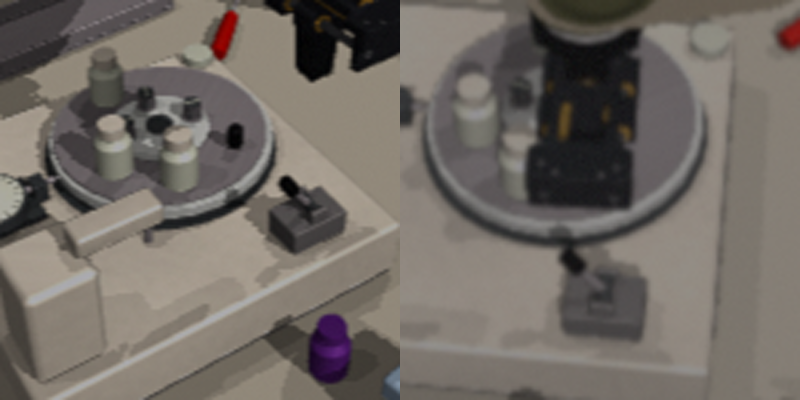

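```bash
python3 -m handwheel '[[0.13,0,0,0,1],[0.13,0,0,0,1],[0,0,-0.1,0,1],[0,0,-0.1,0,1],[0,0,-0.1,0,1],[0,0,-0.1,0,1],[0,0,-0.06,0,1],[0,0,0,0,1],[-0.03,0,0,0,1],[-0.03,0,0,0,1],[-0.03,0,0,0,1],[-0.03,0,0,0,1],[-0.03,0,0,0,1],[-0.03,0,0,0,1],[-0.03,0,0,0,1],[-0.03,0,0,0,1],[-0.03,0,0,0,1],[-0.03,0,0,0,1]]'
python3 - <<'E'
from h import *
p,d,c=snap('scene')
p2,d2,c2=snap('side')
a=cv2.resize(p[165:315,220:370],(400,400),interpolation=cv2.INTER_CUBIC); b=cv2.resize(p2[200:300,190:290],(400,400),interpolation=cv2.INTER_CUBIC)
cv2.imwrite('pics/lev2.png',np.hstack([a,b])[:,:,::-1])
E
```

```text
clock: 5.1
position: [0.5326, 0.2538, 0.1389]
orientation: [[-1.0, -0.0, 0.019], [-0.0, 1.0, 0.006], [-0.019, 0.006, -1.0]]
contact_force: [-0.2, 5.0, 36.9]
gripper_width: 0.0006
grasp_force: 18.2
```

View pics/lev2.png

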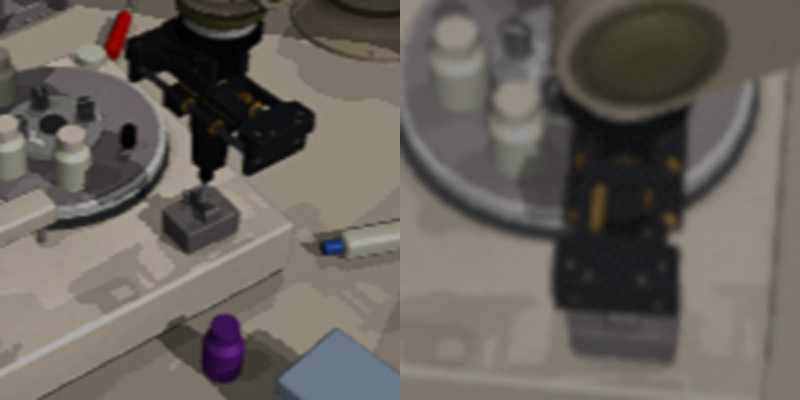

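```bash
python3 -m handwheel '[[0,0,0,0,0.6],[0,0,0,0,0.6],[0,0,0,0,0.6],[0,0,0,0,0.6]]'; python3 -m handwheel '[[0,0,0.04,0,0.6],[0,0,0.08,0,0.6],[0,0,0.12,0,0.6],[0,0,0.12,0,0.6],[0,-0.16,0,0,0.6],[0,-0.16,0,0,0.6],[0,-0.16,0,0,1]]'
python3 - <<'E'
from h import *
p2,d2,c2=snap('side')
b=cv2.resize(p2[200:300,170:290],(480,400),interpolation=cv2.INTER_CUBIC)
cv2.imwrite('pics/lev3.png',b[:,:,::-1])
Q=cloud(d2,c2)[d2>0]
k=(Q[:,2]>.14)&(Q[:,2]<.175)&(abs(Q[:,0]-.53)<.06)&(abs(Q[:,1]-.25)<.04); q=Q[k]; print(q.min(0),q.max(0),np.median(q,axis=0))
E
```

```text
clock: 5.53
position: [0.532, 0.2578, 0.1387]
orientation: [[-1.0, -0.002, 0.018], [-0.002, 1.0, 0.013], [-0.018, 0.013, -1.0]]
contact_force: [-0.3, 23.6, 33.6]
gripper_width: 0.0246
grasp_force: 16.0
clock: 6.12
position: [0.5276, 0.1311, 0.2217]
orientation: [[-1.0, -0.002, 0.002], [-0.002, 1.0, -0.0], [-0.002, -0.0, -1.0]]
contact_force: [-0.8, 0.7, -0.1]
gripper_width: 0.0306
grasp_force: 0.0
[0.4973821  0.24611505 0.14230279] [0.51744264 0.26138198 0.1632076 ] [0.50698309 0.25651916 0.15461124]
```

View pics/lev3.png

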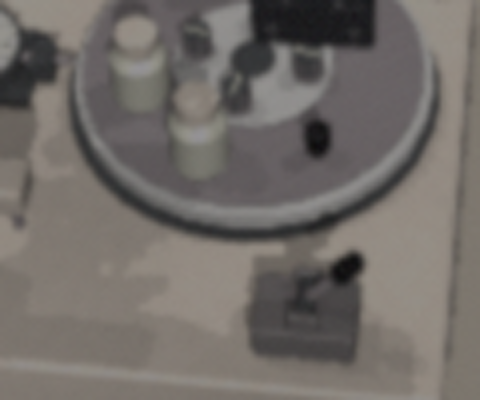

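```bash
cat >> h.py <<'E'
from scipy.ndimage import label
def caps(box=(.43,.75,-.12,.2),zr=(.155,.172),names=('side','scene')):
    for n in names:
        p,d,c=snap(n); X=cloud(d,c)[d>0]
        B=X[(X[:,2]>zr[0])&(X[:,2]<zr[1])&(X[:,0]>box[0])&(X[:,0]<box[1])&(X[:,1]>box[2])&(X[:,1]<box[3])]
        ii=((B[:,0]-box[0])*1000).astype(int);jj=((B[:,1]-box[2])*1000).astype(int)
        im=np.zeros((700,700),np.uint8); im[ii,jj]=1; L,nn=label(cv2.dilate(im,np.ones((7,7)))); l=L[ii,jj]
        for t in range(1,nn+1):
            q=B[l==t]
            if len(q)>15: print(n,'cap',np.round((q.min(0)+q.max(0))/2,4),np.round(np.ptp(q,axis=0),3),len(q))
E
python3 -m handwheel '[[0,-0.052,0.01,-1,0.3],[0,-0.052,0.01,-1,0.3],[0,-0.052,0.01,-1,0.3],[0,-0.052,0.01,-1,0.3],[0,-0.052,0.01,-1,0.3],[0,-0.052,0.01,-1,0.3],[0,-0.052,0.01,-1,0.3],[0,-0.052,0.01,-1,0.3],[0,-0.052,0.01,-1,0.3],[0,-0.052,0.01,-1,0.3],[0,-0.052,0.01,-1,0.3],[0,-0.052,0.01,-1,0.3],[0,-0.052,0.01,-1,0.3],[0,-0.052,0.01,-1,0.3],[0,-0.052,0,-1,0.3],[0,-0.052,0,-1,0.3],[0,-0.052,0,-1,0.3],[0,-0.052,0,-1,0.3],[0,0,0,0,0.3]]'
python3 - <<'E'
from h import *
caps()
E
```

```text
clock: 7.75
position: [0.528, -0.1034, 0.256]
orientation: [[0.005, 1.0, 0.0], [1.0, -0.005, -0.001], [-0.001, 0.0, -1.0]]
contact_force: [-0.6, 0.1, -0.7]
gripper_width: 0.0617
grasp_force: 0.0
side cap [ 0.6025 -0.0272  0.1621] [0.027 0.03  0.013] 75
side cap [0.6119 0.1382 0.1618] [0.027 0.03  0.013] 92
side cap [0.6579 0.0836 0.1615] [0.027 0.031 0.013] 90
scene cap [ 0.6001 -0.0313  0.162 ] [0.03  0.032 0.014] 63
scene cap [0.6089 0.1364 0.1617] [0.028 0.03  0.013] 89
scene cap [0.6554 0.0833 0.1618] [0.028 0.029 0.013] 84
```

```bash
python3 -m handwheel '[[0.073,0.074,0,0,0.3],[0.073,0.074,0,0,0.3],[0.073,0.074,0,0,0.3],[0.073,0.074,0,0,0.3],[0,0,0,0,0.3],[0,0,-0.1,0,0.3],[0,0,-0.1,0,0.3],[0,0,-0.1,0,0.3],[0,0,-0.1,0,0.3],[0,0,-0.1,0,0.3],[0,0,-0.06,0,0.3],[0,0,-0.01,0,0.3],[0,0,0,0,1],[0,0,0,0,1],[0,0,0,0,1],[0,0,0,0,1],[0,0,0,0,1],[0,0,0,0,1]]'
```

```text
clock: 9.35
position: [0.6021, -0.0277, 0.1154]
orientation: [[-0.0, 1.0, 0.003], [1.0, 0.0, -0.0], [-0.0, 0.003, -1.0]]
contact_force: [-1.3, 2.7, 8.5]
gripper_width: 0.0329
grasp_force: 79.1
```

```bash
python3 -m handwheel '[[0,0,0.02,0,1],[0,0,0.06,0,1],[0,0,0.1,0,1],[0,0,0.12,0,1],[0,0,0.12,0,1],[0,0,0.12,0,1],[0,0,0,0,1]]'
python3 - <<'E'
from h import *
s=state();print(s['gripper_width'],s['grasp_force'],s['contact_force'])
p,d,c=snap('side'); p2=snap('scene')[0]
a=p[120:240,150:300]; b=p2[110:230,180:330]
cv2.imwrite('pics/g1.png',cv2.resize(np.hstack([a,b]),(800,320),interpolation=cv2.INTER_CUBIC)[:,:,::-1])
E
```

```text
clock: 9.93
position: [0.6031, -0.0284, 0.2552]
orientation: [[-0.0, 1.0, 0.011], [1.0, 0.0, -0.003], [-0.003, 0.011, -1.0]]
contact_force: [0.2, 0.0, 0.4]
gripper_width: 0.0331
grasp_force: 76.4
0.03307337720995095 76.42892553471029 [0.20459262 0.02551745 0.35423965]
```

View pics/g1.png

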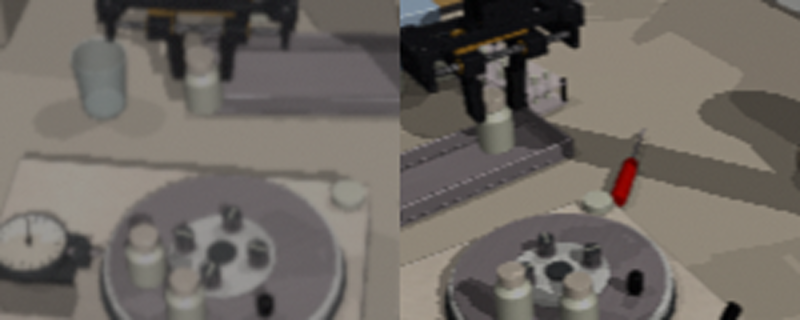

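```bash
python3 - <<'E'
from h import *
for n in ('side','scene'):
    p,d,c=snap(n); X=cloud(d,c); m=(d>0)&(abs(X[...,0]-.603)<.035)&(abs(X[...,1]+.028)<.035)&(X[...,2]>.15)&(X[...,2]<.36)
    br=p.astype(int).sum(-1)>240
    q=X[m&br]; print(n,'bright z',np.percentile(q[:,2],[1,5,50,95,99]),q[:,:2].mean(0)); 
    lo=q[(q[:,2]<np.percentile(q[:,2],40))]; print(' body',(lo.min(0)+lo.max(0))/2,np.ptp(lo,axis=0))
    q=X[m&~br]; print(n,'dark',np.percentile(q[:,2],[1,5,50]))
E
```

```text
side bright z [0.23655456 0.24056556 0.27542042 0.29990485 0.30155532] [ 0.6023823 -0.0183696]
 body [ 0.60251955 -0.01816002  0.2516817 ] [0.03942133 0.02275816 0.03274614]
side dark [0.27712855 0.28231982 0.31475458]
scene bright z [0.23710008 0.24008253 0.27211847 0.30009378 0.30207093] [ 0.60367871 -0.01813209]
 body [ 0.6018411  -0.017489    0.24921895] [0.03264323 0.01741057 0.02960704]
scene dark [0.24307    0.26374452 0.31344068]
```

```bash
python3 -m handwheel '[[-0.01,-0.07,0,0,1],[-0.01,-0.13,0,0,1],[-0.01,-0.13,0,0,1],[-0.01,-0.13,0,0,1],[-0.01,-0.13,0,0,1],[-0.01,-0.13,0,0,1],[-0.01,-0.13,0,0,1],[-0.01,-0.13,0,0,1],[-0.01,-0.13,0,0,1],[0,-0.1,0,0,1],[0,-0.02,0,0,1],[0,0,0,0,1]]'; python3 -m handwheel '[[0,0,-0.1,0,1],[0,0,-0.12,0,1],[0,0,-0.12,0,1],[0,0,-0.12,0,1],[0,0,-0.12,0,1],[0,0,-0.12,0,1],[0,0,-0.12,0,1],[0,0,-0.06,0,1],[0,0,-0.03,0,1],[0,0,0,0,1]]'
```

```text
clock: 11.13
position: [0.5784, -0.3367, 0.2463]
orientation: [[0.002, 1.0, -0.003], [1.0, -0.002, 0.002], [0.002, -0.003, -1.0]]
contact_force: [0.3, 0.5, -0.5]
gripper_width: 0.033
grasp_force: 76.4
clock: 11.97
position: [0.5789, -0.3337, 0.0201]
orientation: [[-0.001, 1.0, -0.002], [1.0, 0.001, 0.001], [0.001, -0.002, -1.0]]
contact_force: [-0.2, -0.4, -0.2]
gripper_width: 0.0328
grasp_force: 76.5
```

```bash
python3 -m handwheel '[[0,0,-0.006,0,1],[0,0,0,0,1]]'; python3 -m handwheel '[[0,0,-0.006,0,1],[0,0,0,0,1]]'
python3 - <<'E'
from h import *
for n in ('side','scene'):
    p,d,c=snap(n); X=cloud(d,c); m=(d>0)&(abs(X[...,0]-.579)<.03)&(abs(X[...,1]+.335)<.035)&(X[...,2]>-.01)&(X[...,2]<.15)
    br=p.astype(int).sum(-1)>240
    q=X[m&br]; print(n,'bright z',np.percentile(q[:,2],[1,5,50,95,99])); 
    q=X[m&~br]; print(n,'dark',np.percentile(q[:,2],[1,5,50]))
E
```

```text
clock: 12.13
position: [0.5794, -0.3348, 0.0199]
orientation: [[-0.001, 1.0, 0.001], [1.0, 0.001, -0.0], [-0.0, 0.001, -1.0]]
contact_force: [-0.6, -0.4, 0.3]
gripper_width: 0.0333
grasp_force: 76.4
clock: 12.3
position: [0.5794, -0.3354, 0.0186]
orientation: [[-0.0, 1.0, 0.001], [1.0, 0.0, -0.001], [-0.001, 0.001, -1.0]]
contact_force: [1.1, 1.1, 2.0]
gripper_width: 0.0331
grasp_force: 77.0
side bright z [-0.00246373  0.00095748  0.01892801  0.06895532  0.07144125]
side dark [0.00353739 0.046587   0.09563924]
scene bright z [0.00460286 0.00655615 0.04131    0.09495954 0.1298511 ]
scene dark [0.00330424 0.00486143 0.08462204]
```

```bash
python3 -m handwheel '[[0,0,0,0,0.45],[0,0,0,0,0.45],[0,0,0,0,0.45],[0,0,0.02,0,0.45],[0,0,0.06,0,0.45],[0,0,0.1,0,0.45],[0,0,0.13,0,0.45],[0,0,0.13,0,0.45],[0,0,0.13,0,0.45],[0,0,0.13,0,0.3],[0,0,0.13,0,0.3],[0,0,0.1,0,0.3],[0,0.13,0,0,0.3],[0,0.13,0,0,0.3],[0,0,0,0,0.3]]'
python3 - <<'E'
from h import *
caps()
caps((.34,.66,-.42,-.26),(.055,.08))
# tray walls
for n in ('side','scene'):
    p,d,c=snap(n); X=cloud(d,c)[d>0]; q=X[(X[:,2]>.027)&(X[:,2]<.034)&(X[:,0]>.33)&(X[:,0]<.67)&(X[:,1]<-.25)&(X[:,1]>-.43)]
    for x in (.4,.45,.5,.55,.6,.63):
        m=abs(q[:,0]-x)<.01
        if m.any(): print(n,x,q[m,1].min().round(3),q[m,1].max().round(3))
    print(q[:,0].min(),q[:,0].max())
E
```

```text
clock: 13.65
position: [0.5791, -0.2659, 0.2516]
orientation: [[-0.004, 1.0, 0.001], [1.0, 0.004, 0.001], [0.001, 0.001, -1.0]]
contact_force: [0.4, 1.1, 0.4]
gripper_width: 0.0616
grasp_force: 0.0
side cap [0.6119 0.138  0.1631] [0.027 0.03  0.015] 94
side cap [0.6579 0.0845 0.1622] [0.027 0.029 0.013] 89
scene cap [0.6088 0.1351 0.1616] [0.03  0.03  0.013] 88
scene cap [0.6556 0.0816 0.1623] [0.027 0.029 0.014] 85
side cap [ 0.581  -0.3349  0.0625] [0.028 0.03  0.014] 55
scene cap [ 0.5768 -0.3374  0.0635] [0.029 0.031 0.016] 48
side 0.4 -0.406 -0.273
side 0.45 -0.402 -0.276
side 0.5 -0.405 -0.272
side 0.55 -0.402 -0.27
side 0.6 -0.398 -0.267
side 0.63 -0.397 -0.264
0.3485112321723258 0.6514758337115824
scene 0.4 -0.413 -0.28
scene 0.45 -0.409 -0.275
scene 0.5 -0.406 -0.277
scene 0.55 -0.401 -0.272
scene 0.6 -0.401 -0.271
scene 0.63 -0.402 -0.271
0.34415243262723805 0.6485376514531606
```

```bash
python3 -m handwheel '[[0.031,0.1,0,0,0.3],[0.031,0.14,0,0,0.3],[0.031,0.14,0,0,0.3],[0.031,0.14,0,0,0.3],[0.031,0.14,0,0,0.3],[0.031,0.14,0,0,0.3],[0.031,0.14,0,0,0.3],[0.031,0.14,0,0,0.3],[0.031,0.14,0,0,0.3],[0.031,0.14,0,0,0.3],[0,0.035,0,0,0.3],[0,0,-0.1,0,0.3],[0,0,-0.12,0,0.3],[0,0,-0.12,0,0.3],[0,0,-0.12,0,0.3],[0,0,-0.08,0,0.3],[0,0,0,0,0.3]]'; python3 -m handwheel '[[0,0,-0.03,0,0.3],[0,0,-0.02,0,0.3],[0,0,0,0,0.3]]'
```

```text
clock: 15.37
position: [0.6546, 0.077, 0.1104]
orientation: [[0.001, 1.0, -0.009], [1.0, -0.001, 0.0], [0.0, -0.009, -1.0]]
contact_force: [-0.5, -0.1, 0.1]
gripper_width: 0.0615
grasp_force: 0.0
clock: 15.62
position: [0.6567, 0.0778, 0.1031]
orientation: [[0.0, 1.0, 0.001], [1.0, -0.0, -0.0], [-0.0, 0.001, -1.0]]
contact_force: [0.0, -0.1, 0.5]
gripper_width: 0.0612
grasp_force: 0.0
```

```bash
python3 -m handwheel '[[0,0.02,-0.01,0,0.3],[0,0,0,0,1],[0,0,0,0,1],[0,0,0,0,1],[0,0,0,0,1],[0,0,0,0,1]]'; python3 -m handwheel '[[0,0,0.02,0,1],[0,0,0.06,0,1],[0,0,0.1,0,1],[0,0,0.12,0,1],[0,0,0.12,0,1],[0,0,0.12,0,1],[0,0,0,0,1]]'
python3 - <<'E'
from h import *
for n in ('side','scene'):
    p,d,c=snap(n); X=cloud(d,c); m=(d>0)&(abs(X[...,0]-.656)<.03)&(abs(X[...,1]-.083)<.035)&(X[...,2]>.15)&(X[...,2]<.36)
    br=p.astype(int).sum(-1)>240
    q=X[m&br]; print(n,'bright z',np.percentile(q[:,2],[1,5,50,95,99])); 
    q=X[m&~br]; print(n,'dark',np.percentile(q[:,2],[1,5,50]))
E
```

```text
clock: 16.12
position: [0.6566, 0.0833, 0.1008]
orientation: [[-0.0, 1.0, 0.001], [1.0, 0.0, 0.0], [0.0, 0.001, -1.0]]
contact_force: [-0.1, 0.3, 1.7]
gripper_width: 0.0392
grasp_force: 30.0
clock: 16.7
position: [0.6581, 0.0832, 0.2425]
orientation: [[-0.0, 1.0, 0.011], [1.0, 0.0, -0.001], [-0.001, 0.011, -1.0]]
contact_force: [0.3, 0.4, 0.4]
gripper_width: 0.0389
grasp_force: 30.0
side bright z [0.24399477 0.24806908 0.28422865 0.30765612 0.34887237]
side dark [0.27306081 0.27772133 0.31520566]
scene bright z [0.24332931 0.24593405 0.27955729 0.304695   0.30545656]
scene dark [0.24952538 0.27162738 0.31350477]
```

```bash
python3 -m handwheel '[[-0.02,-0.07,0,0,1],[-0.048,-0.13,0,0,1],[-0.048,-0.13,0,0,1],[-0.048,-0.13,0,0,1],[-0.048,-0.13,0,0,1],[-0.048,-0.13,0,0,1],[-0.048,-0.13,0,0,1],[-0.048,-0.13,0,0,1],[-0.048,-0.13,0,0,1],[-0.048,-0.13,0,0,1],[-0.048,-0.13,0,0,1],[-0.048,-0.13,0,0,1],[-0.048,-0.13,0,0,1],[-0.03,-0.06,0,0,1],[0,0,0,0,1]]'; python3 -m handwheel '[[0,0,-0.1,0,1],[0,0,-0.12,0,1],[0,0,-0.12,0,1],[0,0,-0.12,0,1],[0,0,-0.12,0,1],[0,0,-0.12,0,1],[0,0,-0.12,0,1],[0,0,-0.06,0,1],[0,0,-0.03,0,1],[0,0,0,0,1]]'
```

```text
clock: 18.05
position: [0.4979, -0.3421, 0.2332]
orientation: [[0.004, 1.0, -0.003], [1.0, -0.004, 0.002], [0.002, -0.003, -1.0]]
contact_force: [-0.9, 0.4, -0.2]
gripper_width: 0.0395
grasp_force: 30.0
clock: 18.88
position: [0.4994, -0.3377, 0.0059]
orientation: [[-0.001, 1.0, -0.003], [1.0, 0.001, 0.003], [0.003, -0.003, -1.0]]
contact_force: [-0.1, 0.0, -0.4]
gripper_width: 0.0393
grasp_force: 30.0
```

```bash
python3 -m handwheel '[[0,0,-0.005,0,1],[0,0,0,0,1],[0,0,0,0,0.45],[0,0,0,0,0.45],[0,0,0,0,0.45],[0,0,0.02,0,0.45],[0,0,0.06,0,0.45],[0,0,0.12,0,0.45],[0,0,0.14,0,0.45],[0,0,0.14,0,0.45],[0,0,0.14,0,0.45],[0,0,0.14,0,0.3],[0,0,0.14,0,0.3],[0,0,0.1,0,0.3],[0,0.13,0,0,0.3],[0,0.13,0,0,0.3],[0,0.13,0,0,0.3],[0,0,0,0,0.3]]'
python3 - <<'E'
from h import *
caps()
caps((.34,.66,-.42,-.26),(.055,.08))
E
```

```text
clock: 20.38
position: [0.4998, -0.2371, 0.2581]
orientation: [[-0.004, 1.0, 0.001], [1.0, 0.004, 0.001], [0.001, 0.001, -1.0]]
contact_force: [-0.9, 0.7, 0.3]
gripper_width: 0.0615
grasp_force: 0.0
side cap [0.6119 0.1384 0.1618] [0.027 0.032 0.013] 95
scene cap [0.609  0.1358 0.1621] [0.027 0.031 0.014] 86
side cap [ 0.5011 -0.3386  0.064 ] [0.024 0.034 0.017] 54
side cap [ 0.5812 -0.3378  0.0622] [0.028 0.034 0.013] 57
scene cap [ 0.5005 -0.3393  0.0644] [0.026 0.026 0.015] 40
scene cap [ 0.577  -0.3375  0.0637] [0.029 0.028 0.015] 47
```

```bash
python3 -m handwheel '[[0.04,0.1,0,0,0.3],[0.04,0.14,0,0,0.3],[0.04,0.14,0,0,0.3],[0.04,0.14,0,0,0.3],[0.04,0.14,0,0,0.3],[0.04,0.14,0,0,0.3],[0.04,0.14,0,0,0.3],[0.04,0.14,0,0,0.3],[0.04,0.14,0,0,0.3],[0.04,0.14,0,0,0.3],[0.04,0.14,0,0,0.3],[0,0.01,0,0,0.3],[0,0,-0.1,0,0.3],[0,0,-0.12,0,0.3],[0,0,-0.12,0,0.3],[0,0,-0.12,0,0.3],[0,0,-0.1,0,0.3],[0,0,-0.03,0,0.3],[0,0,0,0,0.3]]'
```

```text
clock: 22.17
position: [0.6096, 0.1346, 0.1072]
orientation: [[0.001, 1.0, -0.004], [1.0, -0.001, -0.0], [-0.0, -0.004, -1.0]]
contact_force: [-0.5, -0.1, -0.3]
gripper_width: 0.0619
grasp_force: 0.0
```

```bash
python3 -m handwheel '[[0.003,0.01,-0.025,0,0.3],[0,0,0,0,0.3],[0,0,0,0,1],[0,0,0,0,1],[0,0,0,0,1],[0,0,0,0,1],[0,0,0,0,1]]'; python3 -m handwheel '[[0,0,0.02,0,1],[0,0,0.06,0,1],[0,0,0.1,0,1],[0,0,0.12,0,1],[0,0,0.12,0,1],[0,0,0.12,0,1],[0,0,0,0,1]]'
```

```text
clock: 22.75
position: [0.611, 0.1383, 0.1036]
orientation: [[-0.0, 1.0, 0.001], [1.0, 0.0, 0.0], [0.0, 0.001, -1.0]]
contact_force: [-1.1, 0.8, 2.4]
gripper_width: 0.0389
grasp_force: 30.0
clock: 23.33
position: [0.6124, 0.1384, 0.2446]
orientation: [[-0.0, 1.0, 0.011], [1.0, 0.0, 0.0], [0.0, 0.011, -1.0]]
contact_force: [0.6, 0.2, 0.4]
gripper_width: 0.0389
grasp_force: 30.0
```

```bash
python3 -m handwheel '[[-0.02,-0.07,0,0,1],[-0.051,-0.13,0,0,1],[-0.051,-0.13,0,0,1],[-0.051,-0.13,0,0,1],[-0.051,-0.13,0,0,1],[-0.051,-0.13,0,0,1],[-0.051,-0.13,0,0,1],[-0.051,-0.13,0,0,1],[-0.051,-0.13,0,0,1],[-0.051,-0.13,0,0,1],[-0.051,-0.13,0,0,1],[-0.051,-0.13,0,0,1],[-0.051,-0.13,0,0,1],[-0.051,-0.13,0,0,1],[-0.051,-0.13,0,0,1],[-0.03,-0.04,0,0,1],[0,0,0,0,1]]'; python3 -m handwheel '[[0,0,-0.1,0,1],[0,0,-0.12,0,1],[0,0,-0.12,0,1],[0,0,-0.12,0,1],[0,0,-0.12,0,1],[0,0,-0.12,0,1],[0,0,-0.12,0,1],[0,0,-0.06,0,1],[0,0,-0.02,0,1],[0,0,0,0,1],[0,0,0,0,1]]'
```

```text
clock: 24.75
position: [0.4182, -0.3462, 0.2371]
orientation: [[0.004, 1.0, -0.001], [1.0, -0.004, 0.001], [0.001, -0.001, -1.0]]
contact_force: [0.6, 0.9, -1.3]
gripper_width: 0.0388
grasp_force: 30.0
clock: 25.67
position: [0.4204, -0.344, 0.0138]
orientation: [[-0.001, 1.0, 0.001], [1.0, 0.001, -0.001], [-0.001, 0.001, -1.0]]
contact_force: [-0.5, 0.2, -1.3]
gripper_width: 0.039
grasp_force: 30.0
```

```bash
python3 -m handwheel '[[0,0,-0.018,0,1],[0,0,0,0,1],[0,0,0,0,0.45],[0,0,0,0,0.45],[0,0,0,0,0.45],[0,0,0.02,0,0.45],[0,0,0.06,0,0.45],[0,0,0.12,0,0.45],[0,0,0.14,0,0.45],[0,0,0.14,0,0.45],[0,0,0.14,0,0.45],[0,0,0.14,0,0.45],[0,0,0.14,0,0.6],[0,0,0.1,0,0.6]]';python3 -m handwheel '[[0.067,0.135,0,0,0.6],[0.067,0.135,0,0,0.6],[0.067,0.135,0,0,0.6],[0.067,0.135,0,0,0.6],[0.067,0.135,0,0,0.6],[0.067,0.135,0,0,0.6],[0.067,0.135,0,0,0.6],[0.067,0.135,0,0,0.6],[0.067,0.135,0,0,0.6],[0.067,0.135,0,0,0.6],[0.067,0.135,0,0,0.6],[0.067,0.135,0,0,0.6],[0,0,0,0,0.6],[0,0,0,0,0.6]]'
python3 - <<'E'
from h import *
caps((.34,.66,-.42,-.26),(.055,.08))
p,d,c=snap('wrist'); np.savez('wr.npz',p=p,d=d,T=c['T'],cal=[c['fx'],c['fy'],c['cx'],c['cy']])
print(state()['position'],np.round(c['T'],3).tolist())
cv2.imwrite('pics/wr.png',cv2.resize(p,(800,600),interpolation=cv2.INTER_CUBIC)[:,:,::-1])
E
```

```text
clock: 26.83
position: [0.4198, -0.3443, 0.2623]
orientation: [[-0.0, 1.0, 0.002], [1.0, 0.0, -0.003], [-0.003, 0.002, -1.0]]
contact_force: [0.7, -0.1, -0.4]
gripper_width: 0.0371
grasp_force: 0.0
clock: 28.0
position: [0.6208, 0.0623, 0.2582]
orientation: [[-0.003, 1.0, -0.0], [1.0, 0.003, -0.0], [-0.0, -0.0, -1.0]]
contact_force: [0.1, -0.6, -0.2]
gripper_width: 0.0353
grasp_force: 0.0
side cap [ 0.4215 -0.3442  0.0637] [0.027 0.032 0.017] 56
side cap [ 0.5012 -0.3368  0.0645] [0.024 0.033 0.015] 53
scene cap [ 0.4148 -0.3413  0.0651] [0.017 0.024 0.015] 21
scene cap [ 0.4997 -0.3352  0.0646] [0.026 0.028 0.017] 38
scene cap [ 0.5778 -0.3361  0.0633] [0.028 0.034 0.017] 48
[0.62035154 0.05964292 0.25875232] [[1.0, -0.0, -0.001, 0.621], [-0.001, -0.95, -0.312, 0.141], [-0.001, 0.312, -0.95, 0.434], [0.0, 0.0, 0.0, 1.0]]
```

View pics/wr.png

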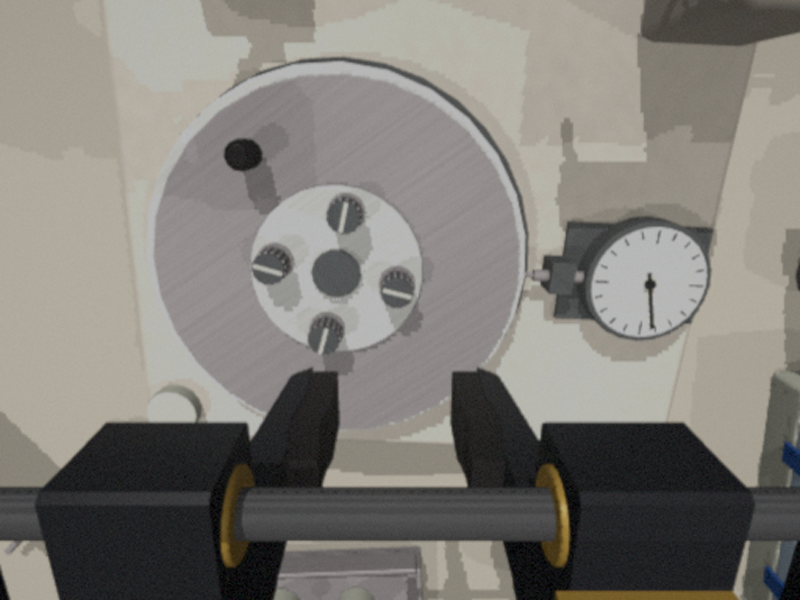

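```bash
cat > ws.py <<'E'
from h import *
z=np.load('wr.npz'); f=z['cal']; c=dict(fx=f[0],fy=f[1],cx=f[2],cy=f[3],T=z['T'])
o=[]
for n,u,v,h in (('A',397,292,.127),('B',346,215,.127),('C',268,269,.127),('D',325,339,.127),('knob',243,155,.131),('hub',337,273,.106),('gauge',650,285,.103)):
    P=pt(z['d'],c,u*.64,v*.64,h); o.append(P); print(n,np.round(P,4),np.round(pt(z['d'],c,u*.64,v*.64),4))
ctr=sum(o[:4])/4; print(ctr)
for P in o: w=P-ctr; print(np.hypot(w[0],w[1]).round(4),np.degrees(np.arctan2(w[1],w[0])).round(1))
E
python3 ws.py
```

```text
A [0.622  0.0434 0.127 ] [0.622  0.0434 0.1271]
B [0.592  0.0909 0.127 ] [0.592  0.091  0.1275]
C [0.5436 0.0581 0.127 ] [0.5438 0.0583 0.1277]
D [0.5763 0.0121 0.127 ] [0.5765 0.0127 0.1284]
knob [0.5356 0.1252 0.131 ] [0.5356 0.1252 0.1309]
hub [0.583  0.0497 0.106 ] [0.5837 0.0512 0.1116]
gauge [0.7894 0.0405 0.103 ] [0.7889 0.0408 0.1039]
[0.58346151 0.05111819 0.127     ]
0.0393 -11.3
0.0407 77.9
0.0405 170.1
0.0397 -100.4
0.0882 122.8
0.0015 -106.8
0.2062 -2.9
```

```bash
python3 - <<'E'
from h import *
for i in range(3):
    p,d,c=snap('wrist'); s=state(); print(s['position'],np.array(c['T'])[:3,3])
    X=cloud(d,c)
    m=(d>0)&(d<.25)&(X[...,2]<s['position'][2]+.06); q=X[m]-s['position']
    q=q[abs(q[:,0])<.06]
    for sg in (-1,1):
        t=q[(q[:,0]*sg>0)&(abs(q[:,0])<.045)]; print(sg,'minz',np.percentile(t[:,2],[0.5,2,10]),'x',np.percentile(t[:,0],[2,98]),'y',np.percentile(t[:,1],[2,98]))
E
```

```text
[0.62035827 0.05948899 0.25885343] [0.62059669 0.14076702 0.43400314]
-1 minz [0.02883273 0.02975406 0.03412552] x [-0.03182251 -0.01741591] y [-0.00736492  0.0112865 ]
1 minz [0.02893353 0.02973433 0.03386085] x [0.01767499 0.0319713 ] y [-0.00746862  0.01117672]
[0.62040599 0.05946692 0.25883582] [0.62062551 0.1405789  0.43406673]
-1 minz [0.02905691 0.02986532 0.03392998] x [-0.03173761 -0.01748039] y [-0.00755688  0.01113086]
1 minz [0.02879868 0.03005186 0.0339374 ] x [0.01763818 0.03204937] y [-0.00763669  0.01098645]
[0.62046223 0.05957908 0.25878018] [0.62066566 0.14056413 0.43407778]
-1 minz [0.02886813 0.02998998 0.0340992 ] x [-0.03180292 -0.01747797] y [-0.00776854  0.01098943]
1 minz [0.02862501 0.03003173 0.03385692] x [0.01763575 0.03195019] y [-0.00776568  0.01088365]
```

```bash
python3 -m handwheel '[[0.007,-0.056,-0.1,0,0.6],[0,0,-0.12,0,0.6],[0,0,-0.12,0,0.6],[0,0,-0.12,0,0.6],[0,0,-0.08,0,0.6],[0,0,-0.035,0,0.6],[0,0,0,0,0.6],[0,0,0,0,0.6]]'
python3 - <<'E'
from h import *
p,d,c=snap('wrist'); print(state()['position'],state()['gripper_width']); np.savez('wr2.npz',p=p,d=d,T=c['T'])
cv2.imwrite('pics/wr2.png',cv2.resize(p,(800,600),interpolation=cv2.INTER_CUBIC)[:,:,::-1])
E
```

```text
clock: 28.97
position: [0.6229, 0.0463, 0.1157]
orientation: [[0.001, 1.0, 0.001], [1.0, -0.001, -0.0], [-0.0, 0.001, -1.0]]
contact_force: [0.6, 0.6, 0.1]
gripper_width: 0.035
grasp_force: 0.0
[0.62327652 0.04638162 0.11634945] 0.03542503056723488
```

View pics/wr2.png

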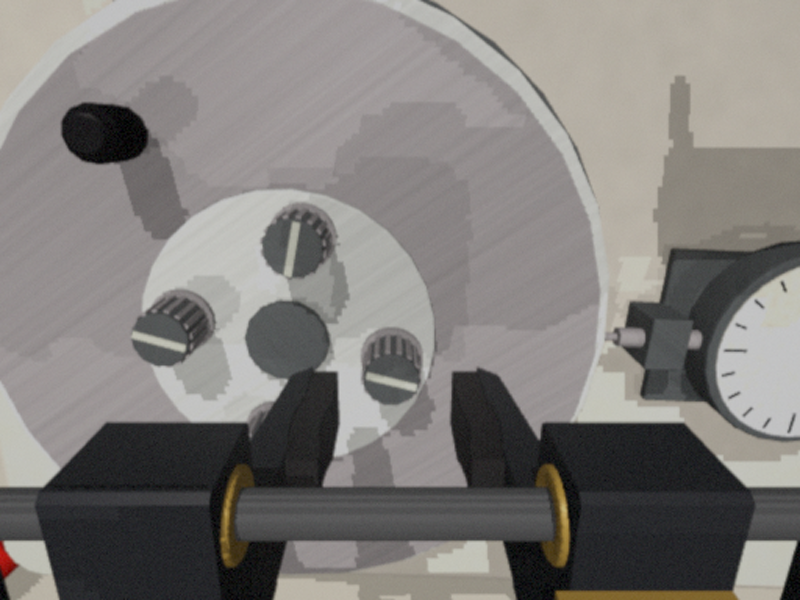

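```bash
python3 - <<'E'
from h import *
z=np.load('wr2.npz');c=get_calibration('wrist');c['T']=z['T'];s=state()['position']
for n,u,v,h in (('A',391,381,.127),('B',294,247,.127),('C',160,342,.127),('knob',90,132,.131)):
    print(n,np.round(pt(z['d'],c,u*.64,v*.64,h),4),np.round(pt(z['d'],c,u*.64,v*.64),4))
X=cloud(z['d'],c); m=(z['d']>0)&(z['d']<.22)
q=X[m]; q=q[(q[:,2]<s[2]+.045)&(abs(q[:,0]-s[0])<.045)&(q[:,2]>s[2]+.02)]
print(s,q[:,2].min()); 
for lo in (.028,.030,.033,.036): 
    t=q[abs(q[:,2]-s[2]-lo)<.0015]; print(lo,len(t),t.min(0) if len(t) else '',t.max(0) if len(t) else '')
E
```

```text
A [0.6218 0.0426 0.127 ] [0.6218 0.0431 0.128 ]
B [0.5909 0.0903 0.127 ] [0.5912 0.0907 0.1285]
C [0.5434 0.0574 0.127 ] [0.5438 0.0578 0.1279]
knob [0.5342 0.1255 0.131 ] [0.534  0.1255 0.1306]
[0.62327652 0.04638162 0.11634945] 0.1437512911510267
0.028 76 [0.59646789 0.03752593 0.14375129] [0.65023975 0.05700702 0.14582033]
0.03 156 [0.59477967 0.03759301 0.14485719] [0.65171032 0.05736582 0.14784943]
0.033 221 [0.59209572 0.0371751  0.14786565] [0.65388151 0.05730648 0.15083315]
0.036 233 [0.59168941 0.03742269 0.15085459] [0.65439627 0.05774216 0.15384643]
```

```bash
python3 -m handwheel '[[-0.006,-0.016,0,0,0.6],[0,0,-0.06,0,0.6],[0,0,-0.05,0,0.6],[0,0,-0.014,0,0.6],[0,0,0,0,0.6],[0,0,0,0,0.6]]'
python3 - <<'E'
from h import *
p,d,c=snap('wrist'); print(state()['position'],state()['gripper_width']); np.savez('wr3.npz',p=p,d=d,T=c['T'])
cv2.imwrite('pics/wr3.png',cv2.resize(p[180:330,150:350],(800,600),interpolation=cv2.INTER_CUBIC)[:,:,::-1])
E
```

```text
clock: 29.52
position: [0.6214, 0.0426, 0.0847]
orientation: [[0.0, 1.0, 0.001], [1.0, -0.0, -0.0], [-0.0, 0.001, -1.0]]
contact_force: [-0.4, -0.8, 0.3]
gripper_width: 0.0353
grasp_force: 0.0
[0.62153442 0.04261966 0.08484288] 0.03559009679479784
```

View pics/wr3.png

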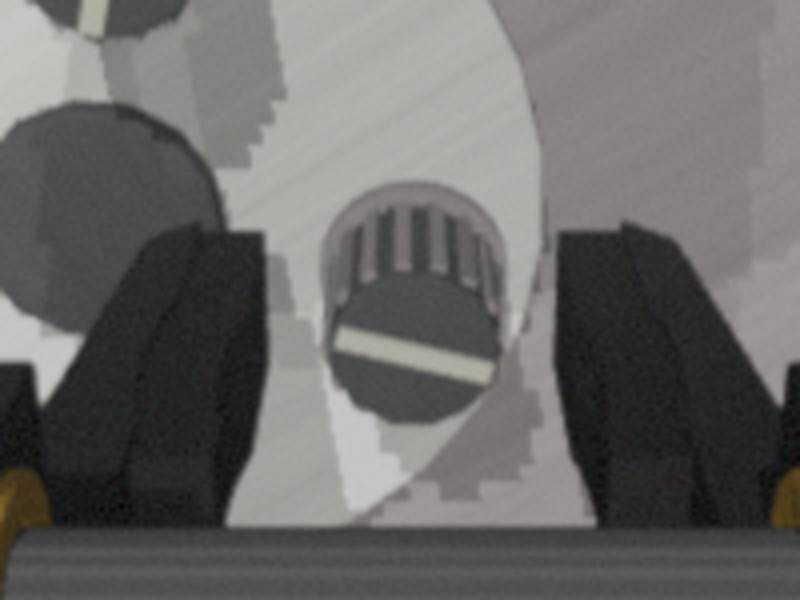

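```bash
python3 - <<'E'
from h import *
z=np.load('wr3.npz');c=get_calibration('wrist');c['T']=z['T'];s=state()['position'];print(s)
X=cloud(z['d'],c); m=(z['d']>0)
for lo in np.arange(.109,.150,.004):
    q=X[m&(abs(X[...,2]-lo)<.002)]; q=q[abs(q[:,1]-s[1])<.03]
    a=q[abs(q[:,0]-s[0])<.0125]; b=q[(abs(q[:,0]-s[0])>.015)&(abs(q[:,0]-s[0])<.03)]
    f=lambda a:(len(a),)+((np.round(a.min(0)[:2],4),np.round(a.max(0)[:2],4)) if len(a) else ())
    print(round(lo,3),'screw',*f(a),'fing',*f(b))
# top disc by darkness at pixel: centre
for u,v in ((413,350),(413,275),(413,423),(330,350),(500,350)): print(np.round(pt(z['d'],c,150+u/4,180+v/4,.127),4))
for u,v in ((266,238),(556,238)): print('tipedge',np.round(pt(z['d'],c,150+u/4,180+v/4,.1125),4),np.round(pt(z['d'],c,150+u/4-3*(1 if u<400 else -1),180+v/4+3),4))
E
```

```text
[0.62153442 0.04261966 0.08484288]
0.109 screw 524 [0.6091 0.0128] [0.634  0.0726] fing 290 [0.5915 0.0131] [0.6378 0.0721]
0.113 screw 142 [0.6115 0.0447] [0.6322 0.0544] fing 217 [0.5916 0.0338] [0.6483 0.0633]
0.117 screw 160 [0.6113 0.0449] [0.6324 0.0542] fing 261 [0.5918 0.0346] [0.6513 0.0538]
0.121 screw 180 [0.6114 0.0411] [0.6322 0.0542] fing 284 [0.5918 0.0335] [0.6515 0.0538]
0.125 screw 754 [0.6111 0.0326] [0.6324 0.0542] fing 317 [0.5917 0.0338] [0.6514 0.0539]
0.129 screw 794 [0.6122 0.0339] [0.6313 0.0532] fing 354 [0.5916 0.0337] [0.6514 0.054 ]
0.133 screw 0 fing 456 [0.5916 0.0335] [0.6515 0.0544]
0.137 screw 0 fing 527 [0.5916 0.0334] [0.6515 0.0539]
0.141 screw 0 fing 439 [0.5918 0.0336] [0.6515 0.054 ]
0.145 screw 0 fing 427 [0.5917 0.0342] [0.6515 0.0539]
0.149 screw 0 fing 360 [0.5917 0.0489] [0.6515 0.0543]
[0.6218 0.043  0.127 ]
[0.6218 0.0525 0.127 ]
[0.6218 0.0334 0.127 ]
[0.6124 0.043  0.127 ]
[0.6317 0.043  0.127 ]
tipedge [0.604  0.0498 0.1125] [0.6033 0.0516 0.1192]
tipedge [0.6393 0.0498 0.1125] [0.64   0.0515 0.1192]
```

```bash
python3 -m handwheel '[[0,0,0,0,1],[0,0,0,0,1],[0,0,0,0,1],[0,0,0,0,1]]';python3 -m handwheel '[[0,0,0,-1,1],[0,0,0,-1,1],[0,0,0,-1,1],[0,0,0,-1,1],[0,0,0,-1,1],[0,0,0,-1,1],[0,0,0,-1,1],[0,0,0,-1,1],[0,0,0,-1,1],[0,0,0,-1,1],[0,0,0,-1,1],[0,0,0,-1,1],[0,0,0,0,1],[0,0,0,0,1]]'; python3 -c "
from h import *
s=state();print(s['ft_torque'],s['contact_force'])"
```

```text
clock: 29.9
position: [0.6217, 0.0427, 0.0843]
orientation: [[0.0, 1.0, 0.002], [1.0, -0.0, -0.0], [-0.0, 0.002, -1.0]]
contact_force: [2.9, -0.5, 1.3]
gripper_width: 0.0189
grasp_force: 30.0
clock: 31.07
position: [0.6215, 0.0428, 0.0842]
orientation: [[0.865, 0.502, 0.002], [0.502, -0.865, 0.0], [0.001, 0.001, -1.0]]
contact_force: [2.2, 1.5, 4.6]
gripper_width: 0.0188
grasp_force: 30.0
[ 0.26460375 -0.21157514 -0.05366501] [2.2048783  1.45226283 4.56466225]
```

```bash
cat >> h.py <<'E'
S=dict(A=(.6217,.0425),B=(.591,.0895),C=(.5437,.0570),D=(.5744,.0097))
def screws(off=(0,.001)):
    """robot-frame positions (finger-bias removed) and line angle, from the wrist view"""
    p,d,c=snap('wrist'); X=cloud(d,c); m=(d>0)&(abs(X[...,2]-.1275)<.0035)
    g=p.astype(int).sum(-1)
    for n,(x,y) in S.items():
        k=m&(np.hypot(X[...,0]-x-off[0],X[...,1]-y-off[1])<.014)&(p.max(-1)<255)
        q=X[k]
        if len(q)<60: print(n,'hidden',len(q)); continue
        (cx,cy),r=cv2.minEnclosingCircle(q[:,:2].astype(np.float32))
        k2=k&(np.hypot(X[...,0]-cx,X[...,1]-cy)<.0095); w=g[k2]; th=(np.percentile(w,97)+np.percentile(w,40))/2
        L=X[k2&(g>th)][:,:2]; L=L-L.mean(0); v=np.linalg.svd(L,full_matrices=False)[2][0]
        print(n,np.round([cx-off[0],cy-off[1],r],4),'line',round(np.degrees(np.arctan2(v[1],v[0]))%180,1),len(q),len(L))
    s=state(); print(np.round(s['position'],4),round(s['gripper_width'],4))
E
python3 -m handwheel '[[0,0,0,0,0.6],[0,0,0,0,0.6],[0,0,0.04,0,0.6],[0,0,0.08,0,0.6],[0,0,0.02,0,0.6],[-0.026,0.0047,0,1,0.6],[-0.026,0.0047,0,1,0.6],[-0.026,0.0047,0,1,0.6],[-0.026,0.0047,0,1,0.6],[-0.026,0.0047,0,1,0.6],[-0.026,0.0047,0,1,0.6],[-0.026,0.0047,0,1,0.6],[-0.026,0.0047,0,1,0.6],[-0.026,0.0047,0,1,0.6],[-0.026,0.0047,0,1,0.6],[-0.026,0.0047,0,1,0.6],[-0.026,0.0047,0,1,0.6],[0,0,0,0,0.6],[0,0,0,0,0.6]]'
python3 -c "
from h import *
screws()"
```

```text
clock: 32.65
position: [0.543, 0.0568, 0.1188]
orientation: [[0.002, 1.0, 0.0], [1.0, -0.002, -0.0], [-0.0, 0.0, -1.0]]
contact_force: [0.2, -0.7, -0.6]
gripper_width: 0.0354
grasp_force: 0.0
A [0.6219 0.0425 0.0113] line 104.9 976 133
B [0.59   0.0889 0.0111] line 77.0 1222 179
C [0.5435 0.0575 0.0111] line 162.6 1045 164
D [0.5663 0.0113 0.0063] line 95.5 120 15
[0.5432 0.0568 0.1188] 0.0354
```

```bash
python3 -m handwheel '[[0,0.002,-0.06,0,0.6],[0,0,-0.06,0,0.6],[0,0,-0.017,0,0.6],[0,0,0,0,0.6],[0,0,0,0,1],[0,0,0,0,1],[0,0,0,0,1],[0,0,0,0,1],[0,0,0,-1,1],[0,0,0,-1,1],[0,0,0,-1,1],[0,0,0,-1,1],[0,0,0,-1,1],[0,0,0,-1,1],[0,0,0,-1,1],[0,0,0,-1,1],[0,0,0,-1,1],[0,0,0,-1,1],[0,0,0,-1,1],[0,0,0,-1,1]]'; python3 -m handwheel '[[0,0,0,0,1],[0,0,0,0,0.6],[0,0,0,0,0.6],[0,0,0.04,0,0.6],[0,0,0.08,0,0.6],[0,0,0.02,0,0.6],[0.0156,0.0106,0,1,0.6],[0.0156,0.0106,0,1,0.6],[0.0156,0.0106,0,1,0.6],[0.0156,0.0106,0,1,0.6],[0.0156,0.0106,0,1,0.6],[0.0156,0.0106,0,1,0.6],[0.0156,0.0106,0,1,0.6],[0.0156,0.0106,0,1,0.6],[0.0156,0.0106,0,1,0.6],[0.0156,0.0106,0,1,0.6],[0.0156,0.0106,0,1,0.6],[0.0156,0.0106,0,1,0.6],[0,0,0,0,0.6],[0,0,0,0,0.6]]'
python3 -c "
from h import *
screws()"
```

```text
clock: 34.37
position: [0.5424, 0.0577, 0.0851]
orientation: [[0.868, 0.496, -0.001], [0.496, -0.868, 0.0], [-0.0, -0.001, -1.0]]
contact_force: [-4.4, 1.8, 5.9]
gripper_width: 0.019
grasp_force: 30.0
clock: 36.03
position: [0.5898, 0.0891, 0.1194]
orientation: [[0.002, 1.0, 0.0], [1.0, -0.002, -0.0], [-0.0, 0.0, -1.0]]
contact_force: [-0.3, -1.0, -0.8]
gripper_width: 0.0354
grasp_force: 0.0
A [0.6132 0.0425 0.0057] line 79.0 122 15
B [0.5899 0.0893 0.0112] line 77.2 1030 146
C [0.5389 0.064  0.0052] line 28.9 79 16
D [0.5746 0.0086 0.0106] line 69.6 373 67
[0.5897 0.0891 0.1194] 0.0352
```

```bash
python3 -m handwheel '[[0,0,-0.06,0,0.6],[0,0,-0.06,0,0.6],[0,0,-0.02,0,0.6],[0,0,0,0,0.6],[0,0,0,0,1],[0,0,0,0,1],[0,0,0,0,1],[0,0,0,0,1],[0,0,0,-1,1],[0,0,0,-1,1],[0,0,0,-1,1],[0,0,0,-1,1],[0,0,0,-1,1],[0,0,0,-1,1],[0,0,0,-1,1],[0,0,0,-1,1],[0,0,0,-1,1],[0,0,0,-1,1],[0,0,0,-1,1],[0,0,0,-1,1]]'; python3 -m handwheel '[[0,0,0,0,1],[0,0,0,0,0.6],[0,0,0,0,0.6],[0,0,0.04,0,0.6],[0,0,0.08,0,0.6],[0,0,0.02,0,0.6],[-0.0051,-0.0266,0,1,0.6],[-0.0051,-0.0266,0,1,0.6],[-0.0051,-0.0266,0,1,0.6],[-0.0051,-0.0266,0,1,0.6],[-0.0051,-0.0266,0,1,0.6],[-0.0051,-0.0266,0,1,0.6],[-0.0051,-0.0266,0,1,0.6],[-0.0051,-0.0266,0,1,0.6],[-0.0051,-0.0266,0,1,0.6],[-0.0051,-0.0266,0,1,0.6],[-0.0051,-0.0266,0,1,0.6],[-0.0051,-0.0266,0,1,0.6],[0,0,0,0,0.6],[0,0,0,0,0.6]]'
python3 -c "
from h import *
screws()"
```

```text
clock: 37.75
position: [0.5894, 0.0895, 0.0852]
orientation: [[0.868, 0.496, -0.0], [0.496, -0.868, 0.0], [0.0, -0.0, -1.0]]
contact_force: [-4.2, 1.9, 4.3]
gripper_width: 0.019
grasp_force: 30.0
clock: 39.42
position: [0.5746, 0.0092, 0.1196]
orientation: [[0.003, 1.0, 0.0], [1.0, -0.003, 0.0], [0.0, 0.0, -1.0]]
contact_force: [0.1, -0.1, -0.3]
gripper_width: 0.0352
grasp_force: 0.0
A [0.6219 0.042  0.0111] line 104.7 1206 172
B [0.5902 0.089  0.0108] line 16.7 1501 232
C [0.5434 0.0573 0.011 ] line 103.3 1288 189
D [0.5751 0.0107 0.011 ] line 73.7 1037 146
[0.5746 0.0095 0.1195] 0.0354
```

```bash
python3 -m handwheel '[[0.002,0.004,-0.06,0,0.6],[0,0,-0.06,0,0.6],[0,0,-0.02,0,0.6],[0,0,0,0,0.6],[0,0,0,0,1],[0,0,0,0,1],[0,0,0,0,1],[0,0,0,0,1],[0,0,0,-1,1],[0,0,0,-1,1],[0,0,0,-1,1],[0,0,0,-1,1],[0,0,0,-1,1],[0,0,0,-1,1],[0,0,0,-1,1],[0,0,0,-1,1],[0,0,0,-1,1],[0,0,0,-1,1],[0,0,0,-1,1],[0,0,0,-1,1]]'; python3 -m handwheel '[[0,0,0,0,1],[0,0,0,0,0.6],[0,0,0,0,0.6],[0,0,0.04,0,0.6],[0,0,0.08,0,0.6],[0,0,0.02,0,0.6],[0.0156,0.0106,0,1,0.6],[0.0156,0.0106,0,1,0.6],[0.0156,0.0106,0,1,0.6],[0.0156,0.0106,0,1,0.6],[0.0156,0.0106,0,1,0.6],[0.0156,0.0106,0,1,0.6],[0.0156,0.0106,0,1,0.6],[0.0156,0.0106,0,1,0.6],[0.0156,0.0106,0,1,0.6],[0.0156,0.0106,0,1,0.6],[0.0156,0.0106,0,1,0.6],[0.0156,0.0106,0,1,0.6],[0,0,0,0,0.6],[0,0,0,0,0.6]]'
python3 -c "
from h import *
screws()"
```

```text
clock: 41.13
position: [0.5742, 0.0108, 0.0851]
orientation: [[0.868, 0.496, -0.001], [0.496, -0.868, 0.001], [-0.001, -0.001, -1.0]]
contact_force: [-5.7, 3.1, 6.5]
gripper_width: 0.0192
grasp_force: 30.0
clock: 42.8
position: [0.6218, 0.0421, 0.1194]
orientation: [[0.002, 1.0, 0.0], [1.0, -0.002, -0.0], [-0.0, 0.0, -1.0]]
contact_force: [0.4, -1.3, 0.1]
gripper_width: 0.0351
grasp_force: 0.0
A [0.6216 0.0425 0.0111] line 105.1 1030 145
B [0.5902 0.0888 0.0111] line 17.2 1276 188
C [0.5433 0.0571 0.0112] line 102.6 1124 160
D [0.5712 0.0168 0.0054] line 25.4 82 16
[0.6217 0.0421 0.1194] 0.0355
```

```bash
python3 -m handwheel '[[0,0.001,-0.06,0,0.6],[0,0,-0.06,0,0.6],[0,0,-0.02,0,0.6],[0,0,0,0,0.6],[0,0,0,0,1],[0,0,0,0,1],[0,0,0,0,1],[0,0,0,0,1],[0,0,0,-1,1],[0,0,0,-1,1],[0,0,0,-1,1],[0,0,0,-1,1],[0,0,0,-1,1],[0,0,0,-1,1],[0,0,0,-1,1],[0,0,0,-1,1],[0,0,0,-1,1],[0,0,0,-1,1],[0,0,0,-1,1],[0,0,0,-1,1]]'; python3 -c "
from h import *
s=state();print(s['ft_torque'])"; python3 -m handwheel '[[0,0,0,-1,1],[0,0,0,-1,1],[0,0,0,-1,1],[0,0,0,0,1]]'; python3 -c "
from h import *
s=state();print(s['ft_torque'])"
```

```text
clock: 44.52
position: [0.621, 0.0428, 0.0853]
orientation: [[0.868, 0.496, -0.001], [0.496, -0.868, 0.0], [-0.001, -0.001, -1.0]]
contact_force: [-6.6, 1.0, 6.5]
gripper_width: 0.0187
grasp_force: 30.0
[0.23084926 1.14689096 0.01426738]
clock: 44.85
position: [0.6208, 0.0427, 0.0853]
orientation: [[0.967, 0.255, -0.002], [0.255, -0.967, 0.0], [-0.001, -0.0, -1.0]]
contact_force: [-7.3, 1.2, 6.4]
gripper_width: 0.0191
grasp_force: 30.0
[0.22752983 1.18706587 0.20981449]
```

```bash
python3 -m handwheel '[[0,0,0,-1,1],[0,0,0,0,1]]'; python3 -c "
from h import *
s=state();print(s['ft_torque'])"; python3 -m handwheel '[[0,0,0,0,0.6],[0,0,0,0,0.6],[0,0,0.06,0,0.6],[0,0,0.08,0,0.6],[-0.0196,0.0037,0,1,0.6],[-0.0196,0.0037,0,1,0.6],[-0.0196,0.0037,0,1,0.6],[-0.0196,0.0037,0,1,0.6],[-0.0196,0.0037,0,1,0.6],[-0.0196,0.0037,0,1,0.6],[-0.0196,0.0037,0,1,0.6],[-0.0196,0.0037,0,1,0.6],[-0.0196,0.0037,0,1,0.6],[-0.0196,0.0037,0,1,0.6],[-0.0196,0.0037,0,1,0.6],[-0.0196,0.0037,0,1,0.6],[-0.0196,0.0037,0,1,0.6],[-0.0196,0.0037,0,1,0.6],[-0.0196,0.0037,0,1,0.6],[-0.0196,0.0037,0,1,0.6]]'
python3 -c "
from h import *
screws()"
```

```text
clock: 45.02
position: [0.6213, 0.0422, 0.0853]
orientation: [[0.985, 0.171, -0.0], [0.171, -0.985, -0.001], [-0.001, 0.001, -1.0]]
contact_force: [-5.3, -1.9, 6.2]
gripper_width: 0.0189
grasp_force: 30.0
[-0.21751763  0.96049438  0.19726951]
clock: 46.68
position: [0.5434, 0.0573, 0.1194]
orientation: [[-0.005, 1.0, 0.001], [1.0, 0.005, 0.0], [0.0, 0.001, -1.0]]
contact_force: [0.3, -0.4, -0.0]
gripper_width: 0.0353
grasp_force: 0.0
A [0.6216 0.0415 0.0118] line 30.1 910 157
B [0.5908 0.089  0.0112] line 14.8 1202 190
C [0.5434 0.058  0.0109] line 101.6 1032 144
D [0.5662 0.0115 0.0063] line 22.4 167 38
[0.5426 0.0575 0.1194] 0.0352
```

```bash
python3 -m handwheel '[[0.002,0.003,-0.06,0,0.6],[0,0,-0.06,0,0.6],[0,0,-0.02,0,0.6],[0,0,0,0,0.6],[0,0,0,0,1],[0,0,0,0,1],[0,0,0,0,1],[0,0,0,0,1],[0,0,0,-1,1],[0,0,0,-1,1],[0,0,0,-1,1],[0,0,0,-1,1],[0,0,0,-1,1],[0,0,0,-1,1],[0,0,0,-1,1],[0,0,0,-1,1],[0,0,0,-1,1],[0,0,0,-1,1],[0,0,0,-1,1],[0,0,0,-1,1]]'; python3 -m handwheel '[[0,0,0,-1,1],[0,0,0,-1,1],[0,0,0,-1,1],[0,0,0,-1,1],[0,0,0,0,1]]'; python3 -c "
from h import *
s=state();print(s['ft_torque'])"; python3 -m handwheel '[[0,0,0,0,0.6],[0,0,0,0,0.6],[0,0,0.06,0,0.6],[0,0,0.08,0,0.6],[0.0119,0.0078,0,1,0.6],[0.0119,0.0078,0,1,0.6],[0.0119,0.0078,0,1,0.6],[0.0119,0.0078,0,1,0.6],[0.0119,0.0078,0,1,0.6],[0.0119,0.0078,0,1,0.6],[0.0119,0.0078,0,1,0.6],[0.0119,0.0078,0,1,0.6],[0.0119,0.0078,0,1,0.6],[0.0119,0.0078,0,1,0.6],[0.0119,0.0078,0,1,0.6],[0.0119,0.0078,0,1,0.6],[0.0119,0.0078,0,1,0.6],[0.0119,0.0078,0,1,0.6],[0.0119,0.0078,0,1,0.6],[0.0119,0.0078,0,1,0.6]]'
python3 -c "
from h import *
screws()"
```

```text
clock: 48.4
position: [0.5425, 0.0584, 0.085]
orientation: [[0.868, 0.496, -0.003], [0.496, -0.868, 0.001], [-0.002, -0.002, -1.0]]
contact_force: [-8.7, 1.7, 7.8]
gripper_width: 0.0188
grasp_force: 30.0
clock: 48.82
position: [0.5423, 0.0595, 0.085]
orientation: [[0.985, 0.17, -0.003], [0.17, -0.985, 0.003], [-0.002, -0.003, -1.0]]
contact_force: [-9.3, 7.4, 8.1]
gripper_width: 0.0189
grasp_force: 30.0
[1.17191313 1.61832517 0.13578781]
clock: 50.48
position: [0.5922, 0.089, 0.1196]
orientation: [[-0.004, 1.0, 0.001], [1.0, 0.004, -0.0], [-0.0, 0.001, -1.0]]
contact_force: [-0.7, -0.1, -0.1]
gripper_width: 0.0353
grasp_force: 0.0
A [0.6141 0.0427 0.0069] line 168.3 205 23
B [0.5917 0.0888 0.011 ] line 15.3 1026 158
C [0.5412 0.0624 0.005 ] line 25.7 155 22
D [0.573  0.0093 0.0105] line 10.8 337 93
[0.5925 0.0892 0.1196] 0.0352
```

```bash
python3 -m handwheel '[[-0.003,0,-0.06,0,0.6],[0,0,-0.06,0,0.6],[0,0,-0.02,0,0.6],[0,0,0,0,0.6],[0,0,0,0,1],[0,0,0,0,1],[0,0,0,0,1],[0,0,0,0,1],[0,0,0,-1,1],[0,0,0,-1,1],[0,0,0,-1,1],[0,0,0,-1,1],[0,0,0,-1,1],[0,0,0,-1,1],[0,0,0,-1,1],[0,0,0,-1,1],[0,0,0,-1,1],[0,0,0,-1,1],[0,0,0,-1,1],[0,0,0,-1,1]]'; python3 -m handwheel '[[0,0,0,-1,1],[0,0,0,-1,1],[0,0,0,-1,1],[0,0,0,-1,1],[0,0,0,0,1]]'; python3 -c "
from h import *
s=state();print(s['ft_torque'])"; python3 -m handwheel '[[0,0,0,0,0.6],[0,0,0,0,0.6],[0,0,0.06,0,0.6],[0,0,0.08,0,0.6],[-0.0044,-0.0196,0,1,0.6],[-0.0044,-0.0196,0,1,0.6],[-0.0044,-0.0196,0,1,0.6],[-0.0044,-0.0196,0,1,0.6],[-0.0044,-0.0196,0,1,0.6],[-0.0044,-0.0196,0,1,0.6],[-0.0044,-0.0196,0,1,0.6],[-0.0044,-0.0196,0,1,0.6],[-0.0044,-0.0196,0,1,0.6],[-0.0044,-0.0196,0,1,0.6],[-0.0044,-0.0196,0,1,0.6],[-0.0044,-0.0196,0,1,0.6],[-0.0044,-0.0196,0,1,0.6],[-0.0044,-0.0196,0,1,0.6],[-0.0044,-0.0196,0,1,0.6],[-0.0044,-0.0196,0,1,0.6]]'
python3 -c "
from h import *
screws()"
```

```text
clock: 52.2
position: [0.5912, 0.0893, 0.0853]
orientation: [[0.868, 0.496, 0.002], [0.496, -0.868, 0.0], [0.002, 0.001, -1.0]]
contact_force: [0.4, 0.7, 2.7]
gripper_width: 0.019
grasp_force: 30.0
clock: 52.62
position: [0.5916, 0.0892, 0.0853]
orientation: [[0.985, 0.171, 0.003], [0.171, -0.985, -0.0], [0.003, 0.001, -1.0]]
contact_force: [2.5, 0.4, 3.2]
gripper_width: 0.0187
grasp_force: 30.0
[ 0.1184807  -0.37895791  0.19457649]
clock: 54.28
position: [0.5726, 0.0106, 0.1191]
orientation: [[-0.006, 1.0, -0.001], [1.0, 0.006, 0.0], [0.0, -0.001, -1.0]]
contact_force: [-0.6, 0.8, -0.2]
gripper_width: 0.0353
grasp_force: 0.0
A [0.621  0.0395 0.0112] line 28.7 1190 189
B [0.5924 0.0884 0.0108] line 118.1 1491 227
C [0.5437 0.0598 0.011 ] line 27.4 1299 201
D [0.5727 0.0111 0.0111] line 10.3 1028 165
[0.5725 0.0098 0.1191] 0.0353
```

```bash
python3 -m handwheel '[[0,0.005,-0.06,0,0.6],[0,0,-0.06,0,0.6],[0,0,-0.02,0,0.6],[0,0,0,0,0.6],[0,0,0,0,1],[0,0,0,0,1],[0,0,0,0,1],[0,0,0,0,1],[0,0,0,-1,1],[0,0,0,-1,1],[0,0,0,-1,1],[0,0,0,-1,1],[0,0,0,-1,1],[0,0,0,-1,1],[0,0,0,-1,1],[0,0,0,-1,1],[0,0,0,-1,1],[0,0,0,-1,1],[0,0,0,-1,1],[0,0,0,-1,1]]'; python3 -m handwheel '[[0,0,0,-1,1],[0,0,0,-1,1],[0,0,0,-1,1],[0,0,0,-1,1],[0,0,0,0,1]]'; python3 -c "
from h import *
s=state();print(s['ft_torque'])"; python3 -m handwheel '[[0,0,0,0,0.6],[0,0,0,0,0.6],[0,0,0.06,0,0.6],[0,0,0.08,0,0.6],[-0.0071,0.0116,0,1,0.6],[-0.0071,0.0116,0,1,0.6],[-0.0071,0.0116,0,1,0.6],[-0.0071,0.0116,0,1,0.6],[-0.0071,0.0116,0,1,0.6],[-0.0071,0.0116,0,1,0.6],[-0.0071,0.0116,0,1,0.6],[-0.0071,0.0116,0,1,0.6],[-0.0071,0.0116,0,1,0.6],[-0.0071,0.0116,0,1,0.6],[-0.0071,0.0116,0,1,0.6],[-0.0071,0.0116,0,1,0.6],[-0.0071,0.0116,0,1,0.6],[-0.0071,0.0116,0,1,0.6],[-0.0071,0.0116,0,1,0.6],[-0.0071,0.0116,0,1,0.6]]'
python3 -c "
from h import *
screws()"
```

```text
clock: 56.0
position: [0.573, 0.0119, 0.0851]
orientation: [[0.868, 0.496, 0.0], [0.496, -0.868, -0.0], [-0.0, 0.0, -1.0]]
contact_force: [-3.0, -1.7, 3.5]
gripper_width: 0.0187
grasp_force: 30.0
clock: 56.42
position: [0.573, 0.0122, 0.085]
orientation: [[0.985, 0.171, 0.0], [0.171, -0.985, 0.0], [0.0, -0.0, -1.0]]
contact_force: [-3.7, 0.4, 4.8]
gripper_width: 0.0189
grasp_force: 30.0
[0.20702551 0.69176199 0.16549538]
clock: 58.08
position: [0.545, 0.0584, 0.1194]
orientation: [[-0.006, 1.0, 0.001], [1.0, 0.006, -0.0], [-0.0, 0.001, -1.0]]
contact_force: [-1.3, -0.8, 0.6]
gripper_width: 0.0358
grasp_force: 0.0
A [0.621  0.0396 0.011 ] line 23.7 727 122
B [0.5929 0.0884 0.0112] line 117.2 1184 171
C [0.5439 0.0603 0.011 ] line 27.3 1031 162
D [0.5664 0.0138 0.008 ] line 111.3 296 57
[0.5446 0.0589 0.1193] 0.0352
```

```bash
python3 -m handwheel '[[0,0,0.12,0,0.6],[0.04,0,0.13,0,0.6],[0.1,0.03,0.13,0,0.6],[0.1,0.03,0.13,0,0.6],[0.06,0,0,0,0.6],[0,0,0,0,0.6],[0,0,0,0,0.6]]'
cat >> h.py <<'E'
def needle(show=False):
    """needle direction from the wrist view (hand yaw 0), deg clockwise from +y(world) ; gauge centre world"""
    p,d,c=snap('wrist'); T=np.array(c['T']); G=np.array([.7889,.0400])
    # rectify a 90 mm patch of plane z=.103 at 5 px/mm
    def proj(X):
        q=(X-T[:3,3])@T[:3,:3]; return q[...,0]/q[...,2]*c['fx']+c['cx'],q[...,1]/q[...,2]*c['fy']+c['cy']
    n=450; a=(np.arange(n)-n/2)*.0002; xx,yy=np.meshgrid(a,-a)
    P=np.stack([G[0]+xx,G[1]+yy,np.full_like(xx,.103)],-1); u,v=proj(P)
    I=cv2.remap(p,u.astype(np.float32),v.astype(np.float32),cv2.INTER_LINEAR); g=I.mean(-1)
    # face = bright blob -> refine centre
    m=(g>np.percentile(g,60)*.75).astype(np.uint8)
    return I,g,G
E
python3 - <<'E'
from h import *
screws((0,.0017))
I,g,G=needle(); cv2.imwrite('pics/gauge.png',I[:,:,::-1])
E
```

```text
clock: 58.72
position: [0.6196, 0.0733, 0.2456]
orientation: [[0.0, 1.0, -0.002], [1.0, -0.0, 0.0], [0.0, -0.002, -1.0]]
contact_force: [-0.2, 0.1, -0.2]
gripper_width: 0.0355
grasp_force: 0.0
A [0.6211 0.0389 0.0108] line 27.7 355 62
B [0.5931 0.0877 0.0109] line 116.3 409 66
C [0.5439 0.0598 0.011 ] line 27.5 384 65
D [0.5719 0.0115 0.0106] line 115.0 220 31
[0.6189 0.0733 0.2455] 0.0353
```

View pics/gauge.png

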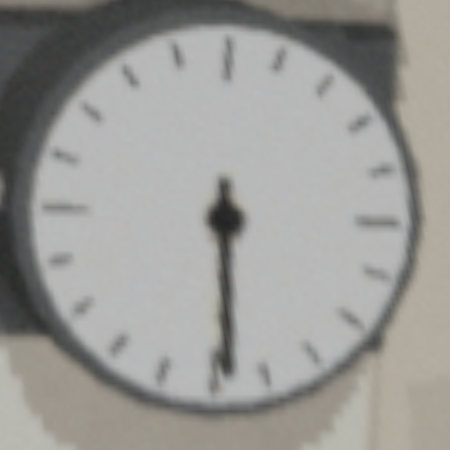

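```bash
cat >> h.py <<'E'
CTR=np.array([.5827,.0497])
def look(off=(0,.0017)):
    I,g,G=needle(); b=cv2.GaussianBlur(g,(0,0),8)
    w=b[185:265,185:265]; iy,ix=np.unravel_index(w.argmin(),w.shape); cy,cx=iy+185,ix+185
    r=np.arange(55,140); A=np.radians(np.arange(0,360,.5))
    m=cv2.remap(cv2.GaussianBlur(g,(0,0),1.5).astype(np.float32),(cx+np.outer(np.sin(A),r)).astype(np.float32),(cy-np.outer(np.cos(A),r)).astype(np.float32),1).mean(1)
    md=np.median(m)-m; k=md.argmax(); idx=(k+np.arange(-12,13))%720; wt=np.clip(md[idx],0,None)
    ang=(k+(wt*np.arange(-12,13)).sum()/wt.sum())/2
    second=np.max(np.delete(md,(k+np.arange(-30,31))%720))
    p,d,c=snap('wrist'); X=cloud(d,c)
    q=X[(d>0)&(abs(X[...,2]-.1305)<.004)&(abs(np.hypot(X[...,0]-CTR[0]-off[0],X[...,1]-CTR[1]-off[1])-.09)<.018)&(p.max(-1)<60)]
    if len(q)>30:
        (kx,ky),rr=cv2.minEnclosingCircle(q[:,:2].astype(np.float32)); kx-=off[0];ky-=off[1]
        print('knob',np.round([kx,ky,rr],4),len(q),'ang',round(np.degrees(np.arctan2(ky-CTR[1],kx-CTR[0])),1),'rad',np.hypot(kx-CTR[0],ky-CTR[1]).round(4))
    s=state(); print('needle',round(ang,1),'contrast',md.max().round(1),second.round(1),'hub',cx,cy,'tcp',np.round(s['position'],4))
E
python3 - <<'E'
from h import *
look()
E
```

```text
knob [0.5389 0.1271 0.0084] 311 ang 119.5 rad 0.0889
needle 179.5 contrast 110.7 4.8 hub 225 219 tcp [0.6188 0.0733 0.2463]
```

```bash
python3 -m handwheel '[[-0.08,0.055,0,0,0.6],[-0.08,0.055,0,0,0.6],[-0.08,0.055,0,0,0.6],[-0.08,0.052,-0.05,0,0.6],[0,0,-0.12,0,0.6],[0,0,-0.12,0,0.6],[0,0,-0.12,0,0.6],[0,0,-0.1,0,0.6],[0,0,0,0,0.6],[0,0,0,0,0.6]]'
python3 - <<'E'
from h import *
look((0,.001)); s=state()['position']
E
```

```text
clock: 59.75
position: [0.539, 0.1275, 0.1193]
orientation: [[0.0, 1.0, -0.002], [1.0, -0.0, -0.0], [-0.0, -0.002, -1.0]]
contact_force: [0.1, -0.3, 0.3]
gripper_width: 0.0352
grasp_force: 0.0
knob [0.5381 0.1284 0.0088] 702 ang 119.5 rad 0.0905
needle nan contrast 0.0 0.0 hub 185 185 tcp [0.5404 0.1276 0.1211]h.py:60: RuntimeWarning: invalid value encountered in scalar divide
  ang=(k+(wt*np.arange(-12,13)).sum()/wt.sum())/2
```

```bash
python3 -m handwheel '[[-0.004,0.004,-0.06,0,0.6],[0,0,-0.06,0,0.6],[0,0,-0.012,0,0.6],[0,0,0,0,0.6],[0,0,0,0,1],[0,0,0,0,1],[0,0,0,0,1],[0,0,0,0,1]]'
cat > tab.py <<'E'
import sys,numpy as np
def tab(a0,a1,n,close=1):
    a=np.radians(np.linspace(a0,a1,n+1)); x=np.round(.36*np.cos(a),3);y=np.round(.36*np.sin(a),3)
    R=[f"[{dx:g},{dy:g},0,0,{close}]" for dx,dy in zip(np.round(np.diff(x),3),np.round(np.diff(y),3))]
    for i in range(0,n,20): print('['+','.join(R[i:i+20])+']')
tab(*[float(v) for v in sys.argv[1:3]],int(sys.argv[3]))
E
python3 tab.py 119.5 207.5 32
```

```text
clock: 60.52
position: [0.539, 0.1288, 0.0873]
orientation: [[-0.0, 1.0, 0.001], [1.0, 0.0, 0.0], [0.0, 0.001, -1.0]]
contact_force: [-1.8, 1.2, 5.3]
gripper_width: 0.0168
grasp_force: 30.0
[[-0.015,-0.009,0,0,1],[-0.014,-0.009,0,0,1],[-0.014,-0.01,0,0,1],[-0.014,-0.011,0,0,1],[-0.013,-0.012,0,0,1],[-0.012,-0.012,0,0,1],[-0.012,-0.013,0,0,1],[-0.011,-0.013,0,0,1],[-0.01,-0.014,0,0,1],[-0.01,-0.014,0,0,1],[-0.009,-0.015,0,0,1],[-0.008,-0.015,0,0,1],[-0.008,-0.015,0,0,1],[-0.007,-0.016,0,0,1],[-0.006,-0.016,0,0,1],[-0.005,-0.017,0,0,1],[-0.005,-0.016,0,0,1],[-0.003,-0.017,0,0,1],[-0.003,-0.017,0,0,1],[-0.002,-0.017,0,0,1]]
[[-0.002,-0.018,0,0,1],[0,-0.017,0,0,1],[0,-0.017,0,0,1],[0.002,-0.018,0,0,1],[0.002,-0.017,0,0,1],[0.003,-0.017,0,0,1],[0.003,-0.017,0,0,1],[0.005,-0.016,0,0,1],[0.005,-0.017,0,0,1],[0.006,-0.016,0,0,1],[0.007,-0.016,0,0,1],[0.008,-0.015,0,0,1]]
```

```bash
python3 -m handwheel '[[-0.015,-0.009,0,0,1],[-0.014,-0.009,0,0,1],[-0.014,-0.01,0,0,1],[-0.014,-0.011,0,0,1],[-0.013,-0.012,0,0,1],[-0.012,-0.012,0,0,1],[-0.012,-0.013,0,0,1],[-0.011,-0.013,0,0,1],[-0.01,-0.014,0,0,1],[-0.01,-0.014,0,0,1],[-0.009,-0.015,0,0,1],[-0.008,-0.015,0,0,1],[-0.008,-0.015,0,0,1],[-0.007,-0.016,0,0,1],[-0.006,-0.016,0,0,1],[-0.005,-0.017,0,0,1],[-0.005,-0.016,0,0,1],[-0.003,-0.017,0,0,1],[-0.003,-0.017,0,0,1],[-0.002,-0.017,0,0,1]]'
```

```text
clock: 62.18
position: [0.493, 0.0593, 0.0873]
orientation: [[-0.0, 1.0, 0.0], [1.0, 0.0, 0.001], [0.001, 0.0, -1.0]]
contact_force: [-4.0, 3.5, 9.7]
gripper_width: 0.0167
grasp_force: 30.0
```

```bash
python3 -m handwheel '[[-0.002,-0.018,0,0,1],[0,-0.017,0,0,1],[0,-0.017,0,0,1],[0.002,-0.018,0,0,1],[0.002,-0.017,0,0,1],[0.003,-0.017,0,0,1],[0.003,-0.017,0,0,1],[0.005,-0.016,0,0,1],[0.005,-0.017,0,0,1],[0.006,-0.016,0,0,1],[0.007,-0.016,0,0,1],[0.008,-0.015,0,0,1],[0,0,0,0,1]]'; python3 -m handwheel '[[0,0,0,0,0.6],[0,0,0,0,0.6],[0,0,0.06,0,0.6],[0,0,0.12,0,0.6],[0,0,0.14,0,0.6],[0.1,0.05,0.14,0,0.6],[0.13,0.1,0.14,0,0.6],[0.13,0.1,0.04,0,0.6],[0.11,0,0,0,0.6],[0,0,0,0,0.6],[0,0,0,0,0.6]]'
python3 - <<'E'
from h import *
look(); screws((0,.0017))
E
```

```text
clock: 63.27
position: [0.503, 0.0079, 0.0873]
orientation: [[0.0, 1.0, 0.0], [1.0, -0.0, -0.001], [-0.001, 0.0, -1.0]]
contact_force: [-4.1, -3.8, 10.3]
gripper_width: 0.0171
grasp_force: 30.0
clock: 64.18
position: [0.6113, 0.0647, 0.2346]
orientation: [[-0.001, 1.0, -0.002], [1.0, 0.001, 0.0], [0.0, -0.002, -1.0]]
contact_force: [-0.1, -0.4, -0.2]
gripper_width: 0.0352
grasp_force: 0.0
knob [0.504  0.0079 0.0083] 234 ang -152.0 rad 0.0891
needle 131.2 contrast 110.4 5.8 hub 225 219 tcp [0.6103 0.0643 0.2354]
A [0.6208 0.0378 0.0107] line 25.0 378 67
B [0.5942 0.0875 0.0107] line 115.4 440 76
C [0.5445 0.0607 0.0108] line 26.1 412 70
D [0.5707 0.0115 0.011 ] line 115.1 326 47
[0.6102 0.0643 0.2357] 0.0353
```

```bash
python3 -m handwheel '[[-0.1,-0.05,0,0,0.6],[-0.11,-0.06,0,0,0.6],[-0.11,-0.06,-0.05,0,0.6],[-0.105,-0.056,-0.1,0,0.6],[0,0,-0.12,0,0.6],[0,0,-0.12,0,0.6],[0,0,-0.08,0,0.6],[0,0,0,0,0.6]]'
python3 - <<'E'
from h import *
print(state()['position'])
p,d,c=snap('wrist'); X=cloud(d,c); q=X[(d>0)&(abs(X[...,2]-.1305)<.004)&(abs(np.hypot(X[...,0]-CTR[0],X[...,1]-CTR[1]-.001)-.09)<.018)&(p.max(-1)<60)]
(kx,ky),r=cv2.minEnclosingCircle(q[:,:2].astype(np.float32)); print(kx,ky-.001,r)
E
python3 tab.py 208 298 30
```

```text
clock: 65.0
position: [0.502, 0.0081, 0.1155]
orientation: [[0.001, 1.0, -0.007], [1.0, -0.001, 0.001], [0.001, -0.007, -1.0]]
contact_force: [0.9, -0.2, -0.5]
gripper_width: 0.0353
grasp_force: 0.0
[0.50200064 0.00812132 0.11548945]
0.5029985904693604 0.007865772746503352 0.008718866854906082
[[0.009,-0.016,0,0,1],[0.011,-0.016,0,0,1],[0.01,-0.016,0,0,1],[0.012,-0.014,0,0,1],[0.013,-0.015,0,0,1],[0.013,-0.013,0,0,1],[0.014,-0.013,0,0,1],[0.014,-0.012,0,0,1],[0.016,-0.011,0,0,1],[0.015,-0.01,0,0,1],[0.016,-0.01,0,0,1],[0.017,-0.009,0,0,1],[0.017,-0.007,0,0,1],[0.018,-0.007,0,0,1],[0.018,-0.006,0,0,1],[0.018,-0.005,0,0,1],[0.018,-0.004,0,0,1],[0.019,-0.003,0,0,1],[0.019,-0.003,0,0,1],[0.018,-0.001,0,0,1]]
[[0.019,0,0,0,1],[0.019,0.001,0,0,1],[0.019,0.002,0,0,1],[0.019,0.002,0,0,1],[0.018,0.004,0,0,1],[0.018,0.005,0,0,1],[0.018,0.006,0,0,1],[0.018,0.006,0,0,1],[0.017,0.008,0,0,1],[0.017,0.008,0,0,1]]
```

```bash
python3 -m handwheel '[[0.003,0,-0.06,0,0.6],[0,0,-0.05,0,0.6],[0,0,-0.003,0,0.6],[0,0,0,0,1],[0,0,0,0,1],[0,0,0,0,1],[0,0,0,0,1]]'; python3 -m handwheel '[[0.009,-0.016,0,0,1],[0.011,-0.016,0,0,1],[0.01,-0.016,0,0,1],[0.012,-0.014,0,0,1],[0.013,-0.015,0,0,1],[0.013,-0.013,0,0,1],[0.014,-0.013,0,0,1],[0.014,-0.012,0,0,1],[0.016,-0.011,0,0,1],[0.015,-0.01,0,0,1],[0.016,-0.01,0,0,1],[0.017,-0.009,0,0,1],[0.017,-0.007,0,0,1],[0.018,-0.007,0,0,1],[0.018,-0.006,0,0,1],[0.018,-0.005,0,0,1],[0.018,-0.004,0,0,1],[0.019,-0.003,0,0,1],[0.019,-0.003,0,0,1],[0.018,-0.001,0,0,1]]'; python3 -m handwheel '[[0.019,0,0,0,1],[0.019,0.001,0,0,1],[0.019,0.002,0,0,1],[0.019,0.002,0,0,1],[0.018,0.004,0,0,1],[0.018,0.005,0,0,1],[0.018,0.006,0,0,1],[0.018,0.006,0,0,1],[0.017,0.008,0,0,1],[0.017,0.008,0,0,1],[0,0,0,0,1],[0,0,0,0,0.6],[0,0,0,0,0.6],[0,0,0.06,0,0.6],[0,0,0.12,0,0.6],[0,0.09,0.14,0,0.6],[0,0.13,0.14,0,0.6],[0,0.13,0.14,0,0.6],[0,0.03,0,0,0.6],[0,0,0,0,0.6]]'
python3 - <<'E'
from h import *
look()
E
```

```text
clock: 65.63
position: [0.5047, 0.0077, 0.0913]
orientation: [[-0.0, 1.0, -0.002], [1.0, 0.0, -0.001], [-0.001, -0.002, -1.0]]
contact_force: [-7.2, -2.2, 5.6]
gripper_width: 0.0167
grasp_force: 30.0
clock: 67.3
position: [0.5824, -0.0374, 0.0913]
orientation: [[-0.001, 1.0, 0.001], [1.0, 0.001, 0.004], [0.004, 0.001, -1.0]]
contact_force: [-3.7, 13.2, 7.9]
gripper_width: 0.0167
grasp_force: 30.0
clock: 68.97
position: [0.6281, 0.059, 0.233]
orientation: [[-0.002, 1.0, 0.005], [1.0, 0.002, -0.0], [-0.0, 0.005, -1.0]]
contact_force: [-0.3, 0.4, -0.4]
gripper_width: 0.0355
grasp_force: 0.0
knob [ 0.6271 -0.0284  0.0087] 222 ang -60.4 rad 0.0898
needle 355.0 contrast 114.3 5.8 hub 225 219 tcp [0.6272 0.0569 0.2301]
```

```bash
cat > fit.py <<'E'
import numpy as np
from scipy.optimize import least_squares
D=np.array(eval(open('samples').read()))
f=least_squares(lambda p:(p[0]+160.43*np.cos(np.radians(D[:,0]-p[1]))-D[:,1]),[267,-4])
print(f.x,f.fun)
E
echo '[(119.5,179.5),(208,131.2),(299.6,355)]'>samples; python3 fit.py; python3 tab.py 299.6 355.6 20
python3 -m handwheel '[[0,-0.1,0,0,0.6],[0,-0.12,-0.08,0,0.6],[0,-0.12,-0.13,0,0.6],[0,0,-0.13,0,0.6],[0,0,-0.12,0,0.6],[0,0,0,0,0.6]]'
python3 - <<'E'
from h import *
p,d,c=snap('wrist'); X=cloud(d,c); q=X[(d>0)&(abs(X[...,2]-.1305)<.004)&(abs(np.hypot(X[...,0]-CTR[0],X[...,1]-CTR[1]-.001)-.09)<.018)&(p.max(-1)<60)]
(kx,ky),r=cv2.minEnclosingCircle(q[:,:2].astype(np.float32)); print(kx,ky-.001,r,state()['position'])
E
```

```text
[267.33800014  -3.66420987] [ 0.07630441 -0.41025887  0.33395446]
[[0.015,0.009,0,0,1],[0.015,0.01,0,0,1],[0.014,0.01,0,0,1],[0.013,0.011,0,0,1],[0.013,0.012,0,0,1],[0.013,0.013,0,0,1],[0.012,0.013,0,0,1],[0.011,0.013,0,0,1],[0.01,0.014,0,0,1],[0.01,0.015,0,0,1],[0.009,0.015,0,0,1],[0.008,0.016,0,0,1],[0.008,0.016,0,0,1],[0.007,0.016,0,0,1],[0.006,0.016,0,0,1],[0.005,0.017,0,0,1],[0.004,0.017,0,0,1],[0.004,0.017,0,0,1],[0.002,0.018,0,0,1],[0.002,0.017,0,0,1]]
clock: 69.57
position: [0.6239, -0.0272, 0.1107]
orientation: [[0.003, 1.0, -0.013], [1.0, -0.003, 0.003], [0.003, -0.013, -1.0]]
contact_force: [-0.6, 1.1, -1.8]
gripper_width: 0.0353
grasp_force: 0.0
0.6269007325172424 -0.027816362515091897 0.008673448115587234 [ 0.62550608 -0.02692917  0.11452831]
```

```bash
python3 -m handwheel '[[0.005,-0.004,-0.05,0,0.6],[0,0,-0.05,0,0.6],[0,0,-0.006,0,0.6],[0,0,0,0,1],[0,0,0,0,1],[0,0,0,0,1],[0,0,0,0,1]]'; python3 -m handwheel '[[0.015,0.009,0,0,1],[0.015,0.01,0,0,1],[0.014,0.01,0,0,1],[0.013,0.011,0,0,1],[0.013,0.012,0,0,1],[0.013,0.013,0,0,1],[0.012,0.013,0,0,1],[0.011,0.013,0,0,1],[0.01,0.014,0,0,1],[0.01,0.015,0,0,1],[0.009,0.015,0,0,1],[0.008,0.016,0,0,1],[0.008,0.016,0,0,1],[0.007,0.016,0,0,1],[0.006,0.016,0,0,1],[0.005,0.017,0,0,1],[0.004,0.017,0,0,1],[0.004,0.017,0,0,1],[0.002,0.018,0,0,1],[0.002,0.017,0,0,1]]'; python3 -m handwheel '[[0,0,0,0,1],[0,0,0,0,0.6],[0,0,0,0,0.6],[0,0,0.06,0,0.6],[0,0,0.12,0,0.6],[0,0.02,0.14,0,0.6],[-0.06,0.06,0.14,0,0.6],[-0.1,0.06,0.14,0,0.6],[-0.04,0,0,0,0.6],[0,0,0,0,0.6],[0,0,0,0,0.6]]'
python3 - <<'E'
from h import *
look()
E
```

```text
clock: 70.2
position: [0.6289, -0.0267, 0.0929]
orientation: [[-0.0, 1.0, 0.001], [1.0, 0.0, -0.0], [-0.0, 0.001, -1.0]]
contact_force: [-2.8, 0.6, 5.1]
gripper_width: 0.0167
grasp_force: 30.0
clock: 71.87
position: [0.6724, 0.0445, 0.0928]
orientation: [[-0.0, 1.0, -0.003], [1.0, 0.0, -0.001], [-0.001, -0.003, -1.0]]
contact_force: [-12.0, -2.5, 10.1]
gripper_width: 0.0168
grasp_force: 30.0
clock: 72.78
position: [0.6261, 0.0781, 0.2384]
orientation: [[-0.0, 1.0, 0.0], [1.0, 0.0, -0.0], [-0.0, 0.0, -1.0]]
contact_force: [0.5, -0.2, -0.1]
gripper_width: 0.0357
grasp_force: 0.0
knob [0.6719 0.0448 0.0086] 245 ang -3.2 rad 0.0893
needle 67.4 contrast 105.0 5.3 hub 225 219 tcp [0.6264 0.0777 0.2371]
```

```bash
python3 -m handwheel '[[-0.1,0,0.08,0,0.6],[-0.14,0,0.08,0,0.6],[-0.14,0,0.08,0,0.6],[-0.1,0,0.08,0,0.6],[0,0,0,0,0.6],[0,0,0,0,0.6]]'
python3 - <<'E'
from h import *
caps((.33,.67,-.44,-.24),(.05,.08))
for n in ('side','scene'):
    p,d,c=snap(n); Q=cloud(d,c)[d>0]
    k=(Q[:,2]>.14)&(Q[:,2]<.175)&(abs(Q[:,0]-.53)<.06)&(abs(Q[:,1]-.25)<.04); q=Q[k]; print('lever',np.median(q,axis=0),len(q))
    # anything low and bright near tray/bench? bottle-size check on disc
    k=(Q[:,2]>.135)&(Q[:,2]<.17)&(np.hypot(Q[:,0]-.583,Q[:,1]-.05)<.125); print('on disc',k.sum())
E
```

```text
clock: 73.38
position: [0.5064, 0.0778, 0.3188]
orientation: [[0.001, 1.0, 0.001], [1.0, -0.001, -0.0], [-0.0, 0.001, -1.0]]
contact_force: [0.5, 0.0, -0.2]
gripper_width: 0.0354
grasp_force: 0.0
side cap [ 0.4231 -0.3349  0.0606] [0.024 0.024 0.019] 24
side cap [ 0.5011 -0.335   0.0642] [0.024 0.027 0.013] 32
scene cap [ 0.4206 -0.3409  0.0605] [0.034 0.032 0.02 ] 56
scene cap [ 0.4999 -0.3337  0.061 ] [0.03  0.032 0.021] 56
scene cap [ 0.5486 -0.3192  0.0607] [0.027 0.03  0.021] 57
lever [0.50708764 0.25652887 0.15425801] 58
on disc 0
lever [0.50662944 0.25382356 0.154539  ] 52
on disc 0
```

```bash
python3 -c "
from bench import *
print(hand_in())"
```

```text
the job is handed in; nothing more can be done
None
```

The job is handed in: isolator off, all three bottles upright in the steel tray, the four thumbscrews tightened home in star order over two rounds, and the rim's high spot left at the gauge's plunger, within about 1° by my needle readings (in flipping the isolator lever, the shut fingers first rode over it and on the second try pressed on it with about 37 N, and one bottle was knocked about 3 cm within the tray but still stands).

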